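# Unstack the crown dishes into their case trays

### The job

Finished crowns have come back in two stacks of round coloured dishes: take the stacks apart and put each dish into the case tray of its own colour, beside that patient's plaster model, with its foot fully home in the tray's round well. Keep the dishes level so that no crown comes off its pin, and leave the orange-capped vial and the bur stand standing where they are.

Things in the scene. Friction and masses are not known exactly. Their poses are not given: they have to be found in the camera images.
- dish_blue: Blue round dish, one white crown inside. 36 mm high: foot 41 mm dia, 5 mm high, chamfered; body 52 mm dia (rim bead 54), open top. Origin: on the axis, under the foot; z up. Flat tab in the dish's colour along its own +x, 18 mm wide, 31 mm up, out to 41 mm from the axis. Grip across the body along its own y, fingertips 9 mm or more above the foot's underside. Starts as the upper dish of a stack.
- dish_red: Red dish, white three-unit bridge inside; same sizes, origin, axes and tab as dish_blue. Starts as the lower dish of a stack: its foot is in a well (45 mm bore, 4 mm deep, floor 6 mm above the worktop) of the fixed grey carrier plate, 82 x 226 mm. The stacks stand 150 mm apart on it; midway is a black knob, 64 mm high. Its tab points about opposite to the upper dish's.
- dish_yellow: Yellow dish, two separate white crowns inside; same sizes, origin, axes and tab as dish_blue. Starts as the upper dish of the other stack. An upper dish's foot sits 5 mm deep, with 2 mm play all round, in the mouth of the dish below; its origin starts 37 mm above the worktop, 31 mm above that of the lower dish. Each dish weighs 40 to 70 g.
- dish_green: Green dish, white two-unit bridge inside; same sizes, origin, axes and tab as dish_blue. Starts as the lower dish of the other stack, in the carrier's other well, like dish_red.
- tray_blue: Blue case tray 161 x 80 mm, fixed on a grey mat, 7 mm lip (14 mm round the model); white plaster jaw model at its far end. Origin: underside, below its round well's centre, 2 mm above the worktop. +x: from the well to the model, whose near face is at x = 64 mm; z up. Well: white collar 55 mm outer, 45 mm inner dia, 4 mm deep. A dish fully home has its origin 4 mm above the tray's.
- tray_red: Red case tray with a buff model; same sizes, origin, axes and well as tray_blue. The four trays stand side by side in any order, wells about 98 mm apart (tray spans y = -40 to 40 mm, x = -40 to 121 mm), so there is more finger room along the tray's x than across it.
- tray_yellow: Yellow case tray with a buff model; same sizes, origin, axes and well as tray_blue.
- tray_green: Green case tray with a green model; same sizes, origin, axes and well as tray_blue.
- vial: Clear tube with an orange cap at its foot, 20 mm in diameter, 55 mm high, light, standing between the stacks and the trays; a bystander. Origin: centre of its underside.
- bur_stand: Brass-coloured block with upright rotary burs, 44 x 94 mm, 75 mm high, standing to the left of the stacks; a bystander. Origin: centre of its underside.
Mind the look-alikes: they are no part of the job. Of the things that look like the dish_yellow, the smaller one is meant.

How it is judged (in metres and radians):
At the end, for the whole second after the job is handed in: Each of the four dishes stands in the well of the tray of its own colour: dish axis within 8 mm of the well's centre, origin less than 6.5 mm above the tray's origin (4 mm is fully home), tilted less than 0.07 rad and at rest; the vial and the bur stand are upright (horizontal distance between dish_blue and tray_blue below 0.008 m and z of dish_blue in the frame of tray_blue below 0.0065 m and angle between each of dish_blue, dish_red, dish_yellow, dish_green's own z axis and vertical below 0.07 rad and linear speed of each of dish_blue, dish_red, dish_yellow, dish_green below 0.02 m/s and angular speed of each of dish_blue, dish_red, dish_yellow, dish_green below 0.2 rad/s and horizontal distance between dish_red and tray_red below 0.008 m and z of dish_red in the frame of tray_red below 0.0065 m and horizontal distance between dish_yellow and tray_yellow below 0.008 m and z of dish_yellow in the frame of tray_yellow below 0.0065 m and horizontal distance between dish_green and tray_green below 0.008 m and z of dish_green in the frame of tray_green below 0.0065 m and angle between each of vial, bur_stand's own z axis and vertical below 0.3 rad); the robot touches nothing.
It fails at once if a dish is tipped by more than about 30 degrees, so that the crowns would come off their pins (angle between any of dish_blue, dish_red, dish_yellow, dish_green's own z axis and vertical above 0.52 rad).
It fails at once if the vial or the bur stand is knocked over or pushed more than 20 mm from where it stood (distance of any of vial, bur_stand from where it was at the start of the episode above 0.02 m or angle between any of vial, bur_stand's own z axis and vertical above 0.5 rad).
It also fails if it takes over 115 s, if anything falls off the work surface, if the arm or the gripper's body presses on something with over 40 N, if the wrist force passes 120 N, or if a joint passes its speed limit or range.

### The arm

A 6-joint arm with a two-finger parallel gripper is mounted at the origin on a cart in front of the work surface, level with it; the furniture and walls round the work are solid. World frame = base frame: x ahead of the robot, y to its left, z up, the work surface at z = 0. Lengths are in m, angles in degrees, forces in N, time in s.
With the tool pointing down it reaches from about 0.4 to 0.825 m from the base axis. Payload 7 kg.
Tool frame: the origin (TCP) lies on the centre line of the jaws, within the pads' length; the fingertips stand 17 mm ahead of it and the grasp point (between the pads) lies 2 mm behind it; y points along the fingers, z is the direction in which the jaws open and shut, and the axes are right-handed (so a half turn about y gives the same grasp; the last joint's range is limited). The gripper opens to 88 mm and grips with 3 to 60 N. Pads are 19 mm wide; open, the fingers measure 130 mm over their backs; the gripper's body (78 mm by 193 mm) begins 47 mm behind the grasp point.
Start: joints at [85.606, 20.546, 0.682, 0, -70.136, -16.507], TCP at [0.241, 0.631, 0.244] pointing down, gripper open.
Joint ranges: [-176.03, 176.03], [-82.01, 121.73], [-58.28, 71.71], [-173.87, 95.51], [-174.79, -0.11], [-173.66, 173.66]. Speed limits (degrees/s): [136.94, 136.94, 172.46, 180, 180, 180].

### API

Orientations are given as [roll, pitch, yaw] about the fixed x, y, z axes, in that order (R = Rz(yaw) Ry(pitch) Rx(roll)).
In Python, from plant import r, capture, camera_info gives the robot as it stands. The module is installed in compiled form; this text tells all that it offers.
- The arm moves only by the tool apply_moves, never from a script. Its argument "deltas" is a list of rows, each an object of numbers: "tx", "ty", "tz": the shift along the tool's x, y, z in m; "turn": the turn about the tool's y in rad; "gripper": the finger opening in m, from 0 to 0.0876. A call has 1 to 5 rows; each row is the pose to reach, as a shift and turn from the pose commanded when the call began, along the tool's axes at that moment; what a row does not reach only later rows make up. A row lasts 1/10 s, in which the tool goes at most 50 mm and 8.59 degrees, less where a joint would pass 70% of its speed; a pose out of reach is approached as far as the arm can. A call with a gripper value outside its range is refused whole. The fingers move at their own pace and stop on an object; "newtons" is the grip in N (left out, the last holds). Time passes only in rows, so rows that repeat a pose let the fingers close. It gives the time, the measured TCP pose, the force and the opening at its end, in the units of the state.
- r.get_state(): the state, without advancing time (a new reading comes with each control period).
- capture(name): name is "side" or "top" or "wrist"; returns (picture, depth): 420x560x3 uint8, red, green, blue; 420x560 float32, m along the optical axis (not along the pixel's ray), 0 where there is no reading.
- camera_info(name): a dict with "K" (3x3 intrinsics, pixels), "eye" and "orientation" of the camera in the world; the wrist camera has in their place "tool_from_camera" (4x4, takes a point from camera to tool coordinates, whose origin is the TCP and whose axes are the tool frame's). Camera axes: x right, y up, looking along -z (the intrinsics and any distortion apply to the point x, -y, -z); pixel columns grow to the right and rows downward; lengths in m; the calibration is good to about 2 mm. The wrist camera is an equidistant fisheye: a pixel r from the principal point sees the ray r / f radians off the axis. A picture is of the moment at which its call begins: read the wrist's pose just before it. camera_info takes no time and is no camera call.
- r.close_job(): hands the job in, once; it reports no verdict.
The state is a dict: "time_s": time; "joints": joint angles; "qd": joint speeds; "joint_torque": joint torques, N m; "tcp_pos": TCP position; "eef_rot": TCP orientation; "contact_force": force on the tool from outside, world axes, zero at the start; "moment": the same for the moment, N m; "gripper_width": finger opening in m.
Only numpy, scipy, OpenCV 4.12 (cv2) and the standard library are available. Lean on these libraries where they do the work, as an engineer would, in place of code of your own. Each camera call takes 0.05 s, during which the arm holds its last target.

## Working session

There is one attempt and no reset: what is moved stays moved. The work goes in short steps, Python scripts to look and compute and a tool call to move; the robot and the scene stay as the last step left them, time stands still between calls to the robot, and variables do not carry over. Pictures are saved under pics/ and viewed, and the job is handed in when it is done.

Besides the shell and the picture viewer there is one more tool, called by a JSON object that holds its "op" and its "data", one argument or row to a line. apply_moves: Moves the arm, as the interface text tells. Its arguments: {"type":"object","properties":{"deltas":{"type":"array","items":{"type":"object","properties":{"tx":{"type":"number"},"ty":{"type":"number"},"tz":{"type":"number"},"turn":{"type":"number"},"gripper":{"type":"number"}}}},"newtons":{"type":"number"}},"required":["deltas"]}

```bash
mkdir -p pics; ls; python3 - <<'E'
from plant import r,capture,camera_info
import cv2,numpy as np
s=r.get_state();print(s)
for n in ("side","top","wrist"):
    p,d=capture(n);cv2.imwrite(f"pics/{n}0.png",p[:,:,::-1]);np.savez(f"pics/{n}0.npz",p=p,d=d)
    print(n,camera_info(n))
E
```

```text
pics
{'time_s': 0.0, 'joints': array([ 8.56057475e+01,  2.05934233e+01,  6.34409953e-01, -2.18416263e-02,
       -7.01379203e+01, -1.65079394e+01]), 'qd': array([ 0.03588397,  0.05342794,  0.05768159,  0.03409348, -0.03988103,
       -0.00916111]), 'joint_torque': array([-6.50894999e-04, -5.82721961e+01,  2.93045551e+01,  6.99691460e+00,
        6.80463592e-03, -1.75280138e-04]), 'tcp_pos': array([0.24065834, 0.63013566, 0.24259966]), 'eef_rot': array([-8.99012272e+01,  7.86034770e-03,  1.59090377e+02]), 'contact_force': array([ 0.64364629, -0.17446291, -0.0644305 ]), 'moment': array([ 0.04121514,  0.03872065, -0.01163035]), 'gripper_width': 0.08780604651506226}
side {'K': array([[383.36094649,   0.        , 283.31689137],
       [  0.        , 383.36094649, 210.78153456],
       [  0.        ,   0.        ,   1.        ]]), 'eye': array([-0.06848225,  0.46692261,  0.61012058]), 'orientation': array([  51.07345279,   -0.77294659, -109.36547141])}
top {'K': array([[470.33738063,   0.        , 287.08713174],
       [  0.        , 470.33738063, 205.60109959],
       [  0.        ,   0.        ,   1.        ]]), 'eye': array([0.44074629, 0.22176082, 1.33331454]), 'orientation': array([  4.82865005,  -1.06240024, -89.63721329])}
wrist {'K': array([[325.1922621 ,   0.        , 281.72776728],
       [  0.        , 325.1922621 , 208.00259961],
       [  0.        ,   0.        ,   1.        ]]), 'tool_from_camera': array([[-8.33188485e-04, -9.64313868e-01, -2.64760401e-01,
        -7.13679756e-02],
       [-2.38812452e-04,  2.64760678e-01, -9.64314122e-01,
        -1.40110495e-01],
       [ 9.99999624e-01, -7.40227342e-04, -4.50885707e-04,
         1.95214149e-04],
       [ 0.00000000e+00,  0.00000000e+00,  0.00000000e+00,
         1.00000000e+00]])}
```

View pics/top0.png

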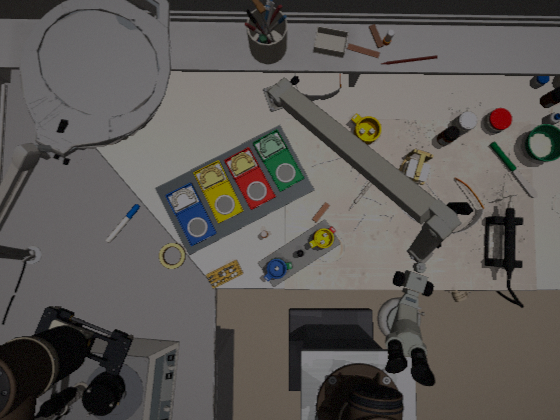

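View pics/side0.png

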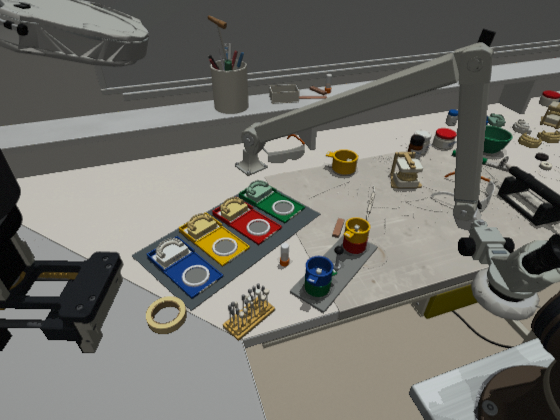

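View pics/wrist0.png

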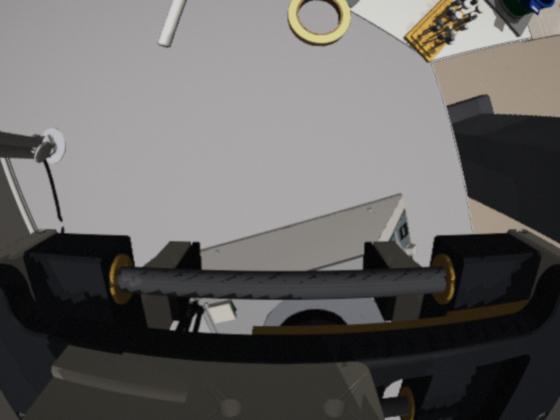

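```bash
cat > h.py <<'E'
import numpy as np,cv2
from scipy.spatial.transform import Rotation as R
def T(info):
    M=np.eye(4);M[:3,:3]=R.from_euler('xyz',info['orientation'],degrees=True).as_matrix();M[:3,3]=info['eye'];return M
def ray(info,u,v):
    K=info['K'];return np.stack([(np.asarray(u)-K[0,2])/K[0,0],-(np.asarray(v)-K[1,2])/K[1,1],-np.ones_like(np.asarray(u,float))],-1)
def pt(info,u,v,d):
    M=T(info);return (ray(info,u,v)*np.asarray(d)[...,None])@M[:3,:3].T+M[:3,3]
def onz(info,u,v,z):
    M=T(info);w=ray(info,u,v)@M[:3,:3].T;return M[:3,3]+w*((z-M[2,3])/w[...,2])[...,None]
def proj(info,P):
    M=T(info);c=(np.asarray(P)-M[:3,3])@M[:3,:3];K=info['K']
    return np.stack([K[0,0]*c[...,0]/-c[...,2]+K[0,2],K[1,1]*-c[...,1]/-c[...,2]+K[1,2]],-1)
def wray(info,u,v):
    K=info['K'];x=(np.asarray(u,float)-K[0,2])/K[0,0];y=(np.asarray(v,float)-K[1,2])/K[1,1]
    t=np.hypot(x,y);s=np.where(t>1e-9,np.sin(t)/np.maximum(t,1e-9),1)
    return np.stack([x*s,-y*s,-np.cos(t)],-1)
def wT(info,st):
    M=np.eye(4);M[:3,:3]=R.from_euler('xyz',st['eef_rot'],degrees=True).as_matrix();M[:3,3]=st['tcp_pos'];return M@info['tool_from_camera']
def wpt(info,st,u,v,d):
    w=wray(info,u,v);w=w/-w[...,2:3];M=wT(info,st);return (w*np.asarray(d)[...,None])@M[:3,:3].T+M[:3,3]
def wproj(info,st,P):
    M=wT(info,st);c=(np.asarray(P)-M[:3,3])@M[:3,:3];rr=np.hypot(c[...,0],c[...,1]);th=np.arctan2(rr,-c[...,2]);K=info['K']
    k=th/np.maximum(rr,1e-9);return np.stack([K[0,2]+K[0,0]*k*c[...,0],K[1,2]-K[1,1]*k*c[...,1]],-1)
def wonz(info,st,u,v,z):
    M=wT(info,st);w=wray(info,u,v)@M[:3,:3].T;return M[:3,3]+w*((z-M[2,3])/w[...,2])[...,None]
E
python3 - <<'E'
from h import *
from plant import camera_info
z=np.load("pics/top0.npz");p,d=z['p'],z['d'];i=camera_info('top')
c=p[100:300,140:360,::-1];cv2.imwrite("pics/topc.png",cv2.resize(c,None,fx=3.6,fy=2.9 if 0 else 3,interpolation=cv2.INTER_CUBIC))
c=p[100:300,140:360];cv2.imwrite("pics/topc.png",cv2.resize(c[:,:,::-1],(792,594*0+600*0+720*0+594),interpolation=cv2.INTER_CUBIC) if 0 else cv2.resize(c[:,:,::-1],(660,600),interpolation=cv2.INTER_CUBIC))
u,v=np.meshgrid(np.arange(560),np.arange(420));P=pt(i,u,v,d)
Z=P[...,2];Z[d==0]=-1
m=np.clip((Z+0.05)/0.8*255,0,255).astype(np.uint8);cv2.imwrite("pics/topz.png",cv2.applyColorMap(m,cv2.COLORMAP_JET))
for uv in [(275,268),(320,237),(366,128),(198,227),(224,205),(257,190),(287,172),(360,170),(420,215),(285,90),(420,250),(410,320),(100,60),(240,275),(265,235),(298,252),(350,330),(300,250),(330,150),(150,180)]:
    print(uv,P[uv[1],uv[0]].round(3))
E
```

```text
(275, 268) [0.38  0.23  0.066]
(320, 237) [0.464 0.108 0.046]
(366, 128) [ 0.777 -0.026  0.016]
(198, 227) [0.491 0.448 0.008]
(224, 205) [0.553 0.376 0.011]
(257, 190) [0.596 0.283 0.009]
(287, 172) [0.649 0.199 0.004]
(360, 170) [0.613 0.037 0.273]
(420, 215) [ 0.504 -0.064  0.391]
(285, 90) [0.844 0.208 0.138]
(420, 250) [ 0.432 -0.124  0.187]
(410, 320) [ 0.255 -0.113  0.129]
(100, 60) [0.793 0.567 0.45 ]
(240, 275) [ 0.357  0.329 -0.005]
(265, 235) [0.469 0.258 0.051]
(298, 252) [0.423 0.169 0.062]
(350, 330) [ 0.113 -0.061 -0.533]
(300, 250) [0.429 0.163 0.06 ]
(330, 150) [ 0.715  0.075 -0.001]
(150, 180) [ 0.624  0.588 -0.002]
```

View pics/topc.png

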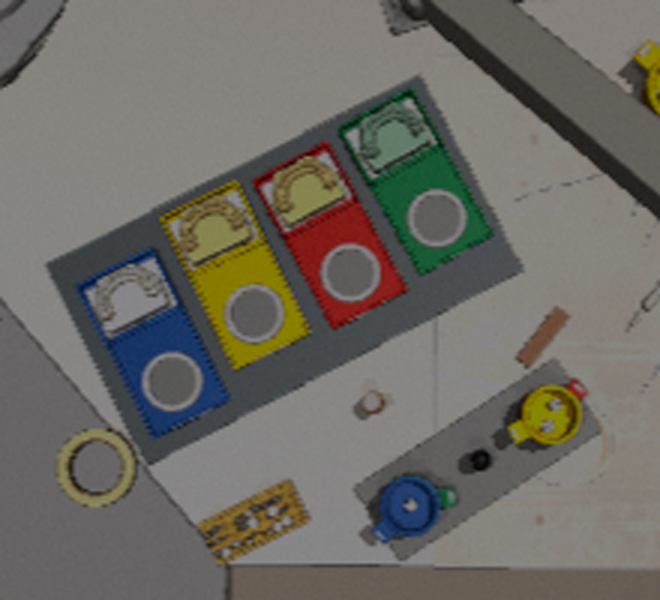

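View pics/topz.png

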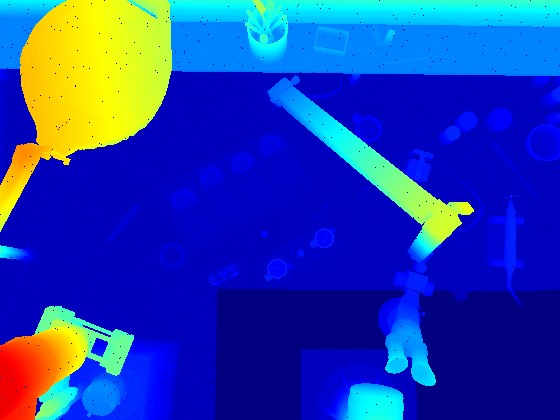

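The top picture shows the trays from left to right as blue, yellow, red, green, with wells at (198,227), (224,205), (257,190) and (287,172). The stacks are blue over green at (276,268) and yellow over red at (321,237), with the knob at (299,252).

Candidates for each thing I want:
- **dish_yellow:** the stack top at (321,237) or the lone dish at (366,128). The lone one is larger, so it is the decoy.
- **dish_green:** under blue at (276,268) or the green bowl at (543,142), which is a decoy.
- **dish_red:** under yellow, or the red lid at (500,118).
- **dish_blue:** (276,268), or the blue cap at (543,80).

Next I'll check the yellow choice in a crop and fit the circles.

```bash
python3 - <<'E'
from h import *
from plant import camera_info
z=np.load("pics/top0.npz");p=z['p'];d=z['d'];i=camera_info('top')
s=np.load("pics/side0.npz");si=camera_info('side');sp,sd=s['p'],s['d']
a=cv2.resize(sp[200:320,270:390],(480,480),interpolation=cv2.INTER_CUBIC)
b=cv2.resize(p[100:280,250:400],(310,372),interpolation=cv2.INTER_CUBIC)
o=np.zeros((480,795,3),np.uint8);o[:,:480]=a;o[:372,485:795]=b
cv2.imwrite("pics/crop1.png",np.clip(o[:,:,::-1].astype(float)*1.6,0,255).astype(np.uint8))
g=cv2.cvtColor(p,cv2.COLOR_RGB2HSV)
for n,(u,v) in dict(blue=(198,227),yellow=(224,205),red=(257,190),green=(287,172)).items():
    r0=16
    sub=g[v-r0:v+r0+1,u-r0:u+r0+1]
    m=(sub[...,1]<70).astype(np.uint8)
    cs,_=cv2.findContours(m,cv2.RETR_EXTERNAL,cv2.CHAIN_APPROX_NONE)
    c=min((c for c in cs if len(c)>25),key=lambda c:np.hypot(*(c[:,0].mean(0)-r0)))
    e=cv2.fitEllipse(c);M=cv2.moments(m*cv2.drawContours(np.zeros_like(m),[c],-1,1,-1))
    cx,cy=e[0][0]+u-r0,e[0][1]+v-r0
    print(n,cx,cy,e[1],onz(i,np.array(cx),np.array(cy),0.010).round(4))
for n,(u,v),lo,hi,zz in [('dblue',(276,268),100,130,.073),('dyel',(321,237),20,35,.073)]:
    r0=18;sub=g[v-r0:v+r0+1,u-r0:u+r0+1]
    U,V=np.meshgrid(np.arange(u-r0,u+r0+1),np.arange(v-r0,v+r0+1));P=pt(i,U,V,d[v-r0:v+r0+1,u-r0:u+r0+1])
    m=(sub[...,1]>120)&(sub[...,0]>=lo)&(sub[...,0]<=hi);
    q=m&(P[...,2]>0.062)
    mm=cv2.morphologyEx(m.astype(np.uint8),cv2.MORPH_OPEN,np.ones((7,7)))
    print(n,m.sum(),q.sum(),P[q][:,2].max())
    (cx,cy),rr=cv2.minEnclosingCircle(cv2.findContours(mm,cv2.RETR_EXTERNAL,cv2.CHAIN_APPROX_NONE)[0][0])
    print(cx+u-r0,cy+v-r0,rr,onz(i,np.array(cx+u-r0),np.array(cy+v-r0),zz).round(4))
    X=P[q];
    import scipy.optimize as so
    f=so.least_squares(lambda t:np.hypot(X[:,0]-t[0],X[:,1]-t[1])-.026,X[:,:2].mean(0),loss='soft_l1',f_scale=.002);print(f.x)
E
```

```text
blue 197.07287311553955 226.65718841552734 (18.931489944458008, 19.67205238342285) [0.4915 0.4499 0.01  ]
yellow 224.3519229888916 204.15273571014404 (18.571361541748047, 18.89864730834961) [0.5554 0.3748 0.01  ]
red 256.39628410339355 190.4683837890625 (18.620399475097656, 18.961101531982422) [0.595 0.285 0.01 ]
green 285.1842985153198 172.3979835510254 (18.84724998474121, 19.165725708007812) [0.6473 0.2039 0.01  ]
dblue 328 117 1.3333145352702342
274.9516124725342 269.0483875274658 11.245379447937012 [0.3779 0.2303 0.073 ]
[0.37902154 0.22698633]
dyel 325 124 1.3333145352702342
328.5 240.0 5.315173149108887 [0.4558 0.0876 0.073 ]
[0.46089842 0.10226192]
```

View pics/crop1.png

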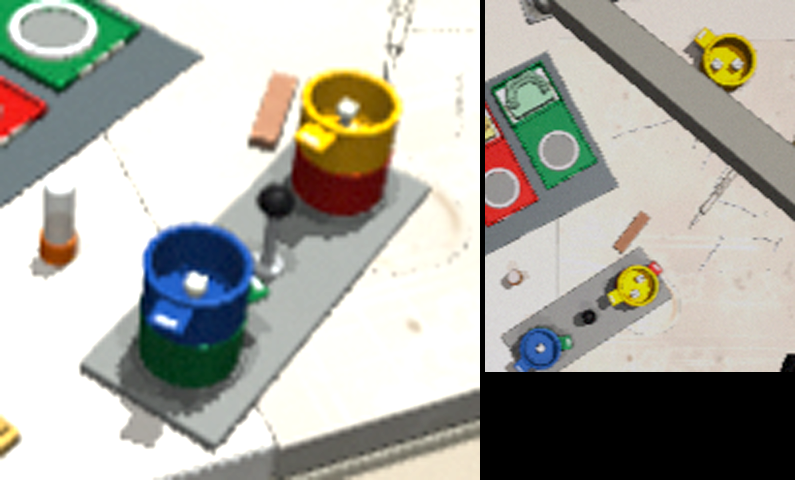

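```bash
cat > go.py <<'E'
import sys,numpy as np
from h import *
from plant import r
def go(x,y,z,yaw,yw=None):
    s=r.get_state();Rm=R.from_euler('xyz',s['eef_rot'],degrees=True).as_matrix()
    d=Rm.T@(np.array([x,y,z])-s['tcp_pos']);dy=(yaw-s['eef_rot'][2]+180)%360-180
    print('t',round(s['time_s'],2),'pos',s['tcp_pos'].round(4),'rot',s['eef_rot'].round(2),'F',s['contact_force'].round(1),'w',round(s['gripper_width'],4))
    print('d tool',d.round(4),'turn',round(-np.radians(dy),4),'rows>=',np.linalg.norm(d)/.05,abs(dy)/8.59,'j',s['joints'].round(0))
if __name__=='__main__': go(*map(float,sys.argv[1:5]))
E
python3 go.py .379 .228 .24 122
```

```text
t 0.15 pos [0.2407 0.6303 0.2429] rot [-8.993e+01  1.000e-02  1.591e+02] F [ 1.   0.1 -0.3] w 0.0872
d tool [-0.2727  0.0033  0.3264] turn 0.6474 rows>= 8.507719951877029 4.318469561054432 j [ 86.  21.   1.  -0. -70. -17.]
```

{"op": "apply_moves", "data": {
  "deltas": [
    {"tx": -0.027, "tz": 0.032, "turn": 0.13, "gripper": 0.0876},
    {"tx": -0.054, "tz": 0.065, "turn": 0.26, "gripper": 0.0876},
    {"tx": -0.081, "tz": 0.097, "turn": 0.39, "gripper": 0.0876},
    {"tx": -0.109, "tz": 0.13, "turn": 0.52, "gripper": 0.0876},
    {"tx": -0.136, "tz": 0.163, "turn": 0.647, "gripper": 0.0876}
  ]
}}

```text
invalid input at $.deltas[0]: expected keys tx, ty, tz, turn, gripper
```

```bash
python3 go.py .40 .2 .24 122
```

```text
t 0.15 pos [0.2407 0.6303 0.2429] rot [-8.993e+01  1.000e-02  1.591e+02] F [ 1.   0.1 -0.3] w 0.0872
d tool [-0.3023  0.0033  0.3451] turn 0.6474 rows>= 9.176351955458268 4.318469561054432 j [ 86.  21.   1.  -0. -70. -17.]
```

{"op": "apply_moves", "data": {
  "deltas": [
    {"tx": -0.03, "ty": 0, "tz": 0.034, "turn": 0.13, "gripper": 0.0876},
    {"tx": -0.06, "ty": 0, "tz": 0.069, "turn": 0.26, "gripper": 0.0876},
    {"tx": -0.09, "ty": 0, "tz": 0.103, "turn": 0.39, "gripper": 0.0876},
    {"tx": -0.12, "ty": 0, "tz": 0.138, "turn": 0.52, "gripper": 0.0876},
    {"tx": -0.15, "ty": 0, "tz": 0.172, "turn": 0.647, "gripper": 0.0876}
  ],
  "newtons": 25
}}

```text
time_s: 0.65
tcp_pos: [0.3198, 0.4144, 0.2434]
eef_rot: [-90.0, 0.0, 121.7]
contact_force: [1.1, -0.4, -0.6]
gripper_width: 0.0877
```

```bash
python3 go.py .40 .2 .24 122
```

```text
t 0.65 pos [0.3198 0.4144 0.2434] rot [-8.9990e+01  1.0000e-02  1.2174e+02] F [ 1.1 -0.4 -0.6] w 0.0877
d tool [-0.2245  0.0034  0.0446] turn -0.0045 rows>= 4.578480942632753 0.030227078486080153 j [ 74.   6. -18.  -0. -65. -42.]
```

{"op": "apply_moves", "data": {
  "deltas": [
    {"tx": -0.045, "ty": 0, "tz": 0.009, "turn": 0, "gripper": 0.0876},
    {"tx": -0.09, "ty": 0, "tz": 0.018, "turn": 0, "gripper": 0.0876},
    {"tx": -0.135, "ty": 0, "tz": 0.027, "turn": 0, "gripper": 0.0876},
    {"tx": -0.18, "ty": 0, "tz": 0.036, "turn": 0, "gripper": 0.0876},
    {"tx": -0.224, "ty": 0, "tz": 0.045, "turn": 0, "gripper": 0.0876}
  ]
}}

```text
time_s: 1.15
tcp_pos: [0.4003, 0.2007, 0.2437]
eef_rot: [-90.0, -0.0, 122.1]
contact_force: [1.2, 0.1, -0.0]
gripper_width: 0.0879
```

```bash
cat > snap.py <<'E'
import sys
from h import *
from plant import r,capture,camera_info
def snap(n):
    s=r.get_state();p,d=capture('wrist')
    np.savez(f"pics/{n}.npz",p=p,d=d,tcp_pos=s['tcp_pos'],eef_rot=s['eef_rot']);cv2.imwrite(f"pics/{n}.png",np.clip(p[:,:,::-1]*1.5,0,255).astype(np.uint8))
    print(s['time_s'],s['tcp_pos'].round(4),s['eef_rot'].round(2),s['qd'].round(2))
if __name__=='__main__': snap(sys.argv[1])
E
python3 go.py .40 .2 .24 122; python3 snap.py w1
```

```text
t 1.15 pos [0.4003 0.2007 0.2437] rot [-9.0030e+01 -1.0000e-02  1.2205e+02] F [ 1.2  0.1 -0. ] w 0.0879
d tool [-0.0004  0.0037  0.0007] turn 0.0009 rows>= 0.07561441944926102 0.006205674068781405 j [ 52.  -2. -26.  -0. -65. -20.]
1.15 [0.4003 0.2007 0.2437] [-9.0030e+01 -1.0000e-02  1.2205e+02] [-5.212e+01 -7.070e+00 -6.870e+00  2.300e-01 -4.000e-02  5.183e+01]
```

View pics/w1.png

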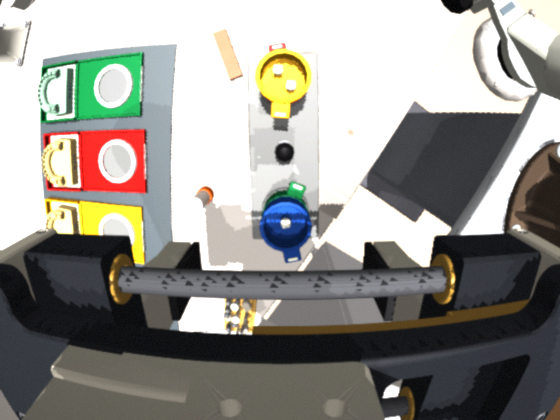

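```bash
python3 go.py .40 .2 .24 122; python3 snap.py w2; python3 snap.py w3
```

```text
t 1.2 pos [0.4009 0.1961 0.2436] rot [-8.9930e+01  5.0000e-02  1.2195e+02] F [ 0.8 -6.3 -0.3] w 0.0874
d tool [ 0.0037  0.0035 -0.0013] turn -0.0008 rows>= 0.1062416384129613 0.005250382656369482 j [ 52.  -2. -27.   0. -65. -20.]
1.2 [0.4009 0.1961 0.2436] [-8.9930e+01  5.0000e-02  1.2195e+02] [ 4.52  0.96  0.85 -0.8   0.18 -8.94]
1.25 [0.4007 0.1985 0.2436] [-8.9970e+01  1.0000e-02  1.2179e+02] [ 3.59  1.24  1.41 -0.12  0.87 -4.65]
```

```bash
cat > fit.py <<'E'
import sys
from h import *
from plant import camera_info
import scipy.optimize as so
i=camera_info('wrist')
def load(n):
    z=np.load(f"pics/{n}.npz");return z['p'],z['d'],dict(tcp_pos=z['tcp_pos'],eef_rot=z['eef_rot'])
def circ(X,r=None,x0=None):
    x0=X.mean(0) if x0 is None else np.asarray(x0)
    if r is None:
        f=so.least_squares(lambda t:np.hypot(X[:,0]-t[0],X[:,1]-t[1])-t[2],[*x0,.026],loss='soft_l1',f_scale=.001);return f.x
    f=so.least_squares(lambda t:np.hypot(X[:,0]-t[0],X[:,1]-t[1])-r,x0,loss='soft_l1',f_scale=.001);return f.x
HUE=dict(blue=(100,130),yellow=(20,35),green=(60,90),red=(170,8))
def well(n,approx,z=.010):
    p,d,s=load(n);u0,v0=wproj(i,s,np.array([*approx,z]))
    g=cv2.cvtColor(p,cv2.COLOR_RGB2HSV)
    U,V=np.meshgrid(np.arange(560),np.arange(420));P=wonz(i,s,U,V,z)
    rad=np.hypot(P[...,0]-approx[0],P[...,1]-approx[1])
    m=((g[...,1]<80)&(rad<.038)).astype(np.uint8)
    cs,_=cv2.findContours(m,cv2.RETR_EXTERNAL,cv2.CHAIN_APPROX_NONE)
    c=max(cs,key=len)[:,0].astype(float)
    X=wonz(i,s,c[:,0],c[:,1],z)[:,:2]
    return circ(X).round(4)[:3],(round(u0),round(v0)),len(c)
def rim(n,col,approx,z):
    p,d,s=load(n);g=cv2.cvtColor(p,cv2.COLOR_RGB2HSV)
    U,V=np.meshgrid(np.arange(560),np.arange(420));P=wpt(i,s,U,V,d)
    lo,hi=HUE[col];h=g[...,0];hm=(h>=lo)&(h<=hi) if lo<hi else (h>=lo)|(h<=hi)
    m=hm&(g[...,1]>100)&(d>0)&(np.hypot(P[...,0]-approx[0],P[...,1]-approx[1])<.034)&(P[...,2]>z-.02)
    q=m&(np.abs(P[...,2]-z)<.004);X=P[q]
    return q.sum(),X[:,2].mean().round(4),circ(X[:,:2]).round(4),circ(X[:,:2],.0262).round(4)
if __name__=='__main__':
    n=sys.argv[1]
    for w,a in dict(yellow=(.5554,.3748),red=(.595,.285),green=(.6473,.2039)).items():
        try: print(w,well(n,a))
        except Exception as e: print(w,e)
    print(rim(n,'blue',(.379,.228),.073));print(rim(n,'yellow',(.461,.105),.073))
E
python3 fit.py w3
```

```text
yellow (array([0.555 , 0.3792, 0.0305]), (115, 235), 128)
red (array([0.593 , 0.2857, 0.0277]), (115, 162), 114)
green (array([0.6452, 0.2052, 0.0282]), (110, 86), 118)
(np.int64(620), np.float64(0.0716), array([0.3793, 0.2277, 0.0242]), array([0.3791, 0.2279]))
(np.int64(745), np.float64(0.0717), array([0.4605, 0.1026, 0.0244]), array([0.4603, 0.1028]))
```

```bash
python3 go.py .379 .228 .065 122;
```

```text
t 1.3 pos [0.4006 0.2003 0.2436] rot [-9.001e+01 -1.000e-02  1.218e+02] F [-0.7 -0.1 -0. ] w 0.0874
d tool [0.0349 0.1786 0.0038] turn -0.0036 rows>= 3.6413244679431136 0.023721625340605762 j [ 52.  -1. -26.  -0. -65. -20.]
```

{"op": "apply_moves", "data": {
  "deltas": [
    {"tx": 0.018, "ty": 0.03, "tz": 0.002, "turn": 0, "gripper": 0.0876},
    {"tx": 0.035, "ty": 0.07, "tz": 0.004, "turn": 0, "gripper": 0.0876},
    {"tx": 0.035, "ty": 0.095, "tz": 0.004, "turn": 0, "gripper": 0.0876},
    {"tx": 0.035, "ty": 0.105, "tz": 0.004, "turn": 0, "gripper": 0.0876},
    {"tx": 0.035, "ty": 0.105, "tz": 0.004, "turn": 0, "gripper": 0.0876}
  ]
}}

```text
time_s: 1.8
tcp_pos: [0.3778, 0.2302, 0.1376]
eef_rot: [-89.9, 0.1, 122.1]
contact_force: [-0.0, 0.0, -0.1]
gripper_width: 0.0878
```

```bash
python3 go.py .379 .228 .065 122; python3 snap.py w4
```

```text
t 1.8 pos [0.3778 0.2302 0.1376] rot [-8.9860e+01  7.0000e-02  1.2208e+02] F [-0.   0.  -0.1] w 0.0878
d tool [-0.0024  0.0726 -0.0001] turn 0.0014 rows>= 1.453714896147286 0.009200795415293027 j [ 57.   4. -36.  -0. -50. -25.]
1.8 [0.3778 0.2302 0.1376] [-8.9860e+01  7.0000e-02  1.2208e+02] [-0.53 -1.96  2.43  0.73 -1.8   0.  ]
```

View pics/w4.png

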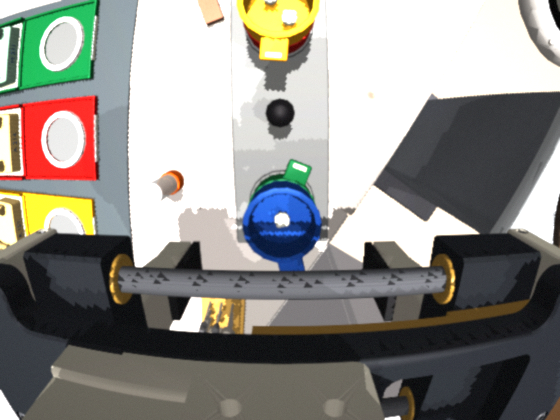

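```bash
python3 - <<'E'
from fit import *
print(rim('w4','blue',(.379,.228),.073)); print(well('w4',(.595,.285)),well('w4',(.6473,.2039)))
E
python3 go.py .379 .228 .065 122
```

```text
(np.int64(1460), np.float64(0.0716), array([0.3791, 0.2277, 0.0242]), array([0.379, 0.228]))
(array([0.5923, 0.2857, 0.0278]), (60, 137), 142) (array([0.6445, 0.2054, 0.0285]), (59, 41), 140)
t 1.85 pos [0.3784 0.2307 0.1388] rot [-8.9970e+01  4.0000e-02  1.2208e+02] F [ 0.9 -0.4  0.2] w 0.087
d tool [-0.0025  0.0738  0.0009] turn 0.0014 rows>= 1.4771580468508334 0.009118644724845228 j [ 57.   4. -36.   0. -50. -25.]
```

Centre is confirmed, so I'll descend and grip.

{"op": "apply_moves", "data": {
  "deltas": [
    {"tx": -0.001, "ty": 0.025, "tz": 0, "turn": 0, "gripper": 0.0876},
    {"tx": -0.002, "ty": 0.05, "tz": 0, "turn": 0, "gripper": 0.0876},
    {"tx": -0.002, "ty": 0.065, "tz": 0, "turn": 0, "gripper": 0.0876},
    {"tx": -0.002, "ty": 0.073, "tz": 0, "turn": 0, "gripper": 0.0876},
    {"tx": -0.002, "ty": 0.073, "tz": 0, "turn": 0, "gripper": 0.0876}
  ]
}}

```text
time_s: 2.35
tcp_pos: [0.3797, 0.2287, 0.0658]
eef_rot: [-90.0, 0.0, 122.0]
contact_force: [-0.0, 0.3, 0.0]
gripper_width: 0.088
```

```bash
python3 go.py .379 .228 .065 122
```

```text
t 2.35 pos [0.3797 0.2287 0.0658] rot [-9.0000e+01  1.0000e-02  1.2203e+02] F [-0.   0.3  0. ] w 0.088
d tool [-0.0003  0.0008  0.001 ] turn 0.0005 rows>= 0.025325188794249113 0.003124787692829611 j [ 57.  11. -41.   0. -38. -25.]
```

{"op": "apply_moves", "data": {
  "deltas": [
    {"tx": 0, "ty": 0, "tz": 0.0, "turn": 0, "gripper": 0.052},
    {"tx": 0, "ty": 0, "tz": 0, "turn": 0, "gripper": 0.045},
    {"tx": 0, "ty": 0, "tz": 0, "turn": 0, "gripper": 0.04},
    {"tx": 0, "ty": 0, "tz": 0, "turn": 0, "gripper": 0.04},
    {"tx": 0, "ty": 0, "tz": 0, "turn": 0, "gripper": 0.04}
  ],
  "newtons": 20
}}

```text
time_s: 2.85
tcp_pos: [0.3794, 0.2286, 0.0658]
eef_rot: [-90.0, -0.0, 122.0]
contact_force: [-0.4, -0.1, -0.2]
gripper_width: 0.0531
```

{"op": "apply_moves", "data": {
  "deltas": [
    {"tx": 0, "ty": 0, "tz": 0.0, "turn": 0, "gripper": 0.04},
    {"tx": 0, "ty": -0.004, "tz": 0, "turn": 0, "gripper": 0.04},
    {"tx": 0, "ty": -0.01, "tz": 0, "turn": 0, "gripper": 0.04},
    {"tx": 0, "ty": -0.03, "tz": 0, "turn": 0, "gripper": 0.04},
    {"tx": 0, "ty": -0.05, "tz": 0, "turn": 0, "gripper": 0.04}
  ]
}}

```text
time_s: 3.35
tcp_pos: [0.3791, 0.2281, 0.1162]
eef_rot: [-89.9, 0.0, 122.0]
contact_force: [1.5, 0.4, -1.2]
gripper_width: 0.0517
```

```bash
python3 go.py .4915 .4499 .2 122; python3 - <<'E'
from plant import capture
import cv2
p,d=capture('side');cv2.imwrite('pics/s1.png',cv2.resize(p[120:330,130:410,::-1],(784,588)))
E
```

```text
t 3.35 pos [0.3791 0.2281 0.1162] rot [-8.9940e+01  3.0000e-02  1.2203e+02] F [ 1.5  0.4 -1.2] w 0.0517
d tool [ 0.1284 -0.0841 -0.2128] turn 0.0005 rows>= 5.247484900488129 0.003529372730520301 j [ 57.   6. -38.   0. -46. -25.]
```

View pics/s1.png

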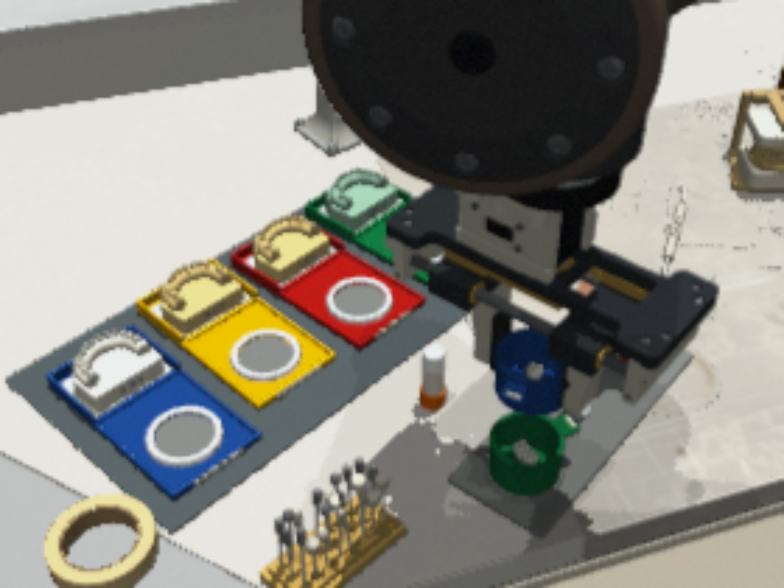

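{"op": "apply_moves", "data": {
  "deltas": [
    {"tx": 0.01, "ty": -0.015, "tz": -0.016, "turn": 0, "gripper": 0.04},
    {"tx": 0.026, "ty": -0.028, "tz": -0.044, "turn": 0, "gripper": 0.04},
    {"tx": 0.045, "ty": -0.035, "tz": -0.075, "turn": 0, "gripper": 0.04},
    {"tx": 0.065, "ty": -0.035, "tz": -0.107, "turn": 0, "gripper": 0.04},
    {"tx": 0.085, "ty": -0.035, "tz": -0.14, "turn": 0, "gripper": 0.04}
  ]
}}

```text
time_s: 3.9
tcp_pos: [0.4536, 0.3761, 0.1514]
eef_rot: [-90.1, -0.0, 122.0]
contact_force: [0.4, -0.1, -0.4]
gripper_width: 0.0517
```

{"op": "apply_moves", "data": {
  "deltas": [
    {"tx": 0.019, "ty": 0, "tz": -0.03, "turn": 0, "gripper": 0.04},
    {"tx": 0.033, "ty": 0, "tz": -0.055, "turn": 0, "gripper": 0.04},
    {"tx": 0.041, "ty": 0.0, "tz": -0.07, "turn": 0, "gripper": 0.04},
    {"tx": 0.043, "ty": 0.0, "tz": -0.073, "turn": 0, "gripper": 0.04},
    {"tx": 0.043, "ty": 0.0, "tz": -0.073, "turn": 0, "gripper": 0.04}
  ]
}}

```text
time_s: 4.4
tcp_pos: [0.4918, 0.4498, 0.1501]
eef_rot: [-89.9, 0.0, 122.0]
contact_force: [0.3, 0.3, -0.5]
gripper_width: 0.0518
```

```bash
python3 go.py .4915 .4499 .035 122; python3 snap.py w5
```

```text
t 4.4 pos [0.4918 0.4498 0.1501] rot [-8.9940e+01  2.0000e-02  1.2203e+02] F [ 0.3  0.3 -0.5] w 0.0518
d tool [3.000e-04 1.151e-01 1.000e-04] turn 0.0005 rows>= 2.3016867132650556 0.003163500563302591 j [ 59.  24.  -7.  -0. -59. -27.]
4.4 [0.4918 0.4498 0.1501] [-8.9940e+01  2.0000e-02  1.2203e+02] [-0.17 -1.35 -1.48 -0.23  0.07  0.07]
```

View pics/w5.png

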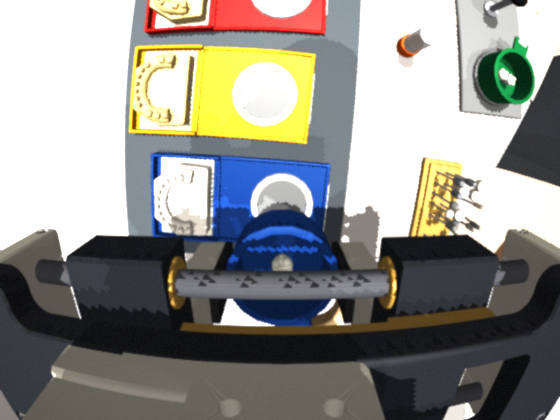

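```bash
python3 - <<'E'
from fit import *
print(well('w5',(.555,.375)))
p,d,s=load('w5');g=cv2.cvtColor(p,cv2.COLOR_RGB2HSV);z=.01
U,V=np.meshgrid(np.arange(560),np.arange(420));P=wonz(i,s,U,V,z)
rad=np.hypot(P[...,0]-.4915,P[...,1]-.4499)
m=((g[...,1]<80)&(rad<.036)&(V<214)).astype(np.uint8)
c=max(cv2.findContours(m,cv2.RETR_EXTERNAL,cv2.CHAIN_APPROX_NONE)[0],key=len)[:,0].astype(float)
print(c.min(0),c.max(0),len(c))
c=c[c[:,1]<204];X=wonz(i,s,c[:,0],c[:,1],z)[:,:2];print(circ(X),circ(X,.0277),circ(X,.0275))
# inner circle too: dish rim center
P=wpt(i,s,U,V,d);h=g[...,0];q=(h>100)&(h<130)&(g[...,1]>100)&(V>205)&(P[...,2]>.145)&(P[...,2]<.165)&(d>0)
X=P[q];print(q.sum(),np.percentile(X[:,2],[5,50,95]));
q&=abs(P[...,2]-np.percentile(X[:,2],90))<.004;X=P[q];print(circ(X[:,:2]),circ(X[:,:2],.0262))
E
```

```text
(array([0.5545, 0.3768, 0.0272]), (265, 92), 179)
[250. 173.] [312. 213.] 166
[0.49122763 0.45108315 0.02753226] [0.49111751 0.45126355] [0.49124876 0.4510485 ]
3323 [0.14653648 0.15547359 0.15682808]
[0.49216151 0.44875024 0.02416807] [0.49179927 0.44935536]
```

{"op": "apply_moves", "data": {
  "deltas": [
    {"tx": 0.001, "ty": 0.025, "tz": 0, "turn": 0, "gripper": 0.04},
    {"tx": 0.0014, "ty": 0.06, "tz": 0, "turn": 0, "gripper": 0.04},
    {"tx": 0.0014, "ty": 0.088, "tz": 0, "turn": 0, "gripper": 0.04},
    {"tx": 0.0014, "ty": 0.1, "tz": 0, "turn": 0, "gripper": 0.04},
    {"tx": 0.0014, "ty": 0.1, "tz": 0, "turn": 0, "gripper": 0.04}
  ]
}}

```text
time_s: 4.95
tcp_pos: [0.4905, 0.4497, 0.0493]
eef_rot: [-89.8, 0.1, 122.0]
contact_force: [-0.8, 0.7, 0.4]
gripper_width: 0.0518
```

```bash
python3 go.py .491 .451 .0348 122; python3 snap.py w6
```

```text
t 4.95 pos [0.4905 0.4497 0.0493] rot [-8.9840e+01  7.0000e-02  1.2201e+02] F [-0.8  0.7  0.4] w 0.0518
d tool [ 0.0009  0.0145 -0.0012] turn 0.0002 rows>= 0.29173174883622155 0.0011443996353432948 j [ 59.  29. -13.  -0. -48. -27.]
4.95 [0.4905 0.4497 0.0493] [-8.9840e+01  7.0000e-02  1.2201e+02] [ 0.   -1.9   2.58  0.79 -1.6   0.05]
```

View pics/w6.png

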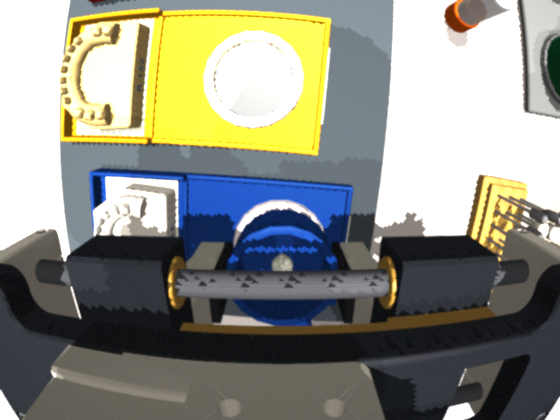

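{"op": "apply_moves", "data": {
  "deltas": [
    {"tx": 0.0005, "ty": 0.004, "tz": -0.0004, "turn": 0, "gripper": 0.04},
    {"tx": 0.0006, "ty": 0.007, "tz": -0.0005, "turn": 0, "gripper": 0.04},
    {"tx": 0.0006, "ty": 0.01, "tz": -0.0005, "turn": 0, "gripper": 0.04},
    {"tx": 0.0006, "ty": 0.012, "tz": -0.0005, "turn": 0, "gripper": 0.04},
    {"tx": 0.0006, "ty": 0.012, "tz": -0.0005, "turn": 0, "gripper": 0.04}
  ]
}}

```text
time_s: 5.5
tcp_pos: [0.4913, 0.4518, 0.0384]
eef_rot: [-90.0, 0.0, 122.0]
contact_force: [0.1, 0.5, -1.9]
gripper_width: 0.0515
```

```bash
python3 go.py .491 .451 .0348 122
```

```text
t 5.5 pos [0.4913 0.4518 0.0384] rot [-8.9980e+01  1.0000e-02  1.2202e+02] F [ 0.1  0.5 -1.9] w 0.0515
d tool [-0.0005  0.0036  0.0006] turn 0.0004 rows>= 0.0733549626356372 0.002766997402333294 j [ 59.  30. -13.  -0. -47. -27.]
```

{"op": "apply_moves", "data": {
  "deltas": [
    {"tx": 0, "ty": 0.001, "tz": 0, "turn": 0, "gripper": 0.04},
    {"tx": 0, "ty": 0.002, "tz": 0, "turn": 0, "gripper": 0.04},
    {"tx": 0, "ty": 0.003, "tz": 0, "turn": 0, "gripper": 0.04},
    {"tx": 0, "ty": 0.0035, "tz": 0, "turn": 0, "gripper": 0.04},
    {"tx": 0, "ty": 0.0035, "tz": 0, "turn": 0, "gripper": 0.04}
  ]
}}

```text
time_s: 6.0
tcp_pos: [0.4914, 0.4519, 0.035]
eef_rot: [-90.0, 0.0, 122.0]
contact_force: [-0.4, 0.2, -0.8]
gripper_width: 0.0519
```

```bash
python3 go.py .491 .451 .0348 122
```

```text
t 6.0 pos [0.4914 0.4519 0.035 ] rot [-90.     0.   122.03] F [-0.4  0.2 -0.8] w 0.0519
d tool [-0.0005  0.0002  0.0008] turn 0.0005 rows>= 0.01938051965541352 0.0034704311424149895 j [ 59.  30. -13.   0. -46. -27.]
```

{"op": "apply_moves", "data": {
  "deltas": [
    {"tx": 0, "ty": 0.001, "tz": 0, "turn": 0, "gripper": 0.04},
    {"tx": 0, "ty": 0.001, "tz": 0, "turn": 0, "gripper": 0.056},
    {"tx": 0, "ty": 0.001, "tz": 0, "turn": 0, "gripper": 0.065},
    {"tx": 0, "ty": 0.001, "tz": 0, "turn": 0, "gripper": 0.08},
    {"tx": 0, "ty": 0.001, "tz": 0, "turn": 0, "gripper": 0.08}
  ]
}}

```text
time_s: 6.5
tcp_pos: [0.4914, 0.4519, 0.034]
eef_rot: [-90.0, 0.0, 122.0]
contact_force: [0.8, -0.0, 0.1]
gripper_width: 0.0741
```

{"op": "apply_moves", "data": {
  "deltas": [
    {"tx": 0, "ty": -0.01, "tz": 0, "turn": 0, "gripper": 0.08},
    {"tx": 0, "ty": -0.04, "tz": 0, "turn": 0, "gripper": 0.0876},
    {"tx": 0, "ty": -0.08, "tz": 0, "turn": 0, "gripper": 0.0876},
    {"tx": 0, "ty": -0.11, "tz": 0, "turn": 0, "gripper": 0.0876},
    {"tx": 0, "ty": -0.13, "tz": 0, "turn": 0, "gripper": 0.0876}
  ]
}}

```text
time_s: 7.0
tcp_pos: [0.4921, 0.4526, 0.1679]
eef_rot: [-90.2, -0.1, 122.0]
contact_force: [0.0, 0.2, -0.2]
gripper_width: 0.088
```

```bash
python3 go.py .379 .228 .16 122; python3 snap.py w7;python3 - <<'E'
from fit import *
print(rim('w7','blue',(.491,.451),.042))
E
```

```text
t 7.0 pos [0.4921 0.4526 0.1679] rot [-9.0210e+01 -7.0000e-02  1.2205e+02] F [ 0.   0.2 -0.2] w 0.088
d tool [-0.1304  0.007   0.2151] turn 0.0008 rows>= 5.03186191803126 0.005599060282134911 j [ 59.  23.  -6.   0. -61. -27.]
7.0 [0.4921 0.4526 0.1679] [-9.0210e+01 -7.0000e-02  1.2205e+02] [ -0.03  -8.72  11.93  -0.63 -21.77  -0.  ]
(np.int64(928), np.float64(0.0407), array([0.4917, 0.4514, 0.0242]), array([0.4915, 0.4515]))
```

View pics/w7.png

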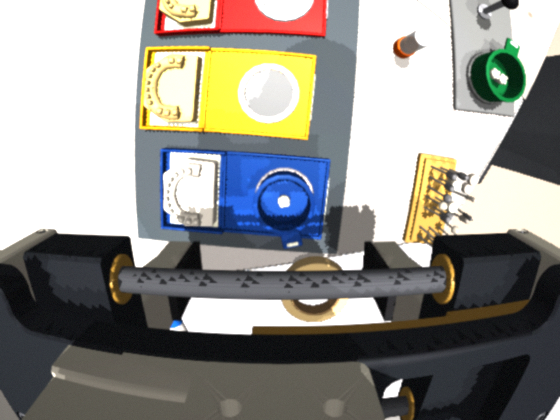

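Blue is home: its rim reads 40.7 mm, against 71.6 mm before, with centre (0.4915, 0.4515). Next is green.

{"op": "apply_moves", "data": {
  "deltas": [
    {"tx": -0.02, "ty": 0, "tz": 0.033, "turn": 0, "gripper": 0.0876},
    {"tx": -0.045, "ty": 0, "tz": 0.074, "turn": 0, "gripper": 0.0876},
    {"tx": -0.071, "ty": 0, "tz": 0.116, "turn": 0, "gripper": 0.0876},
    {"tx": -0.097, "ty": 0, "tz": 0.159, "turn": 0, "gripper": 0.0876},
    {"tx": -0.118, "ty": 0.0, "tz": 0.194, "turn": 0, "gripper": 0.0876}
  ]
}}

```text
time_s: 7.55
tcp_pos: [0.3882, 0.2466, 0.1644]
eef_rot: [-90.0, -0.0, 122.0]
contact_force: [0.2, 0.2, -0.9]
gripper_width: 0.0873
```

{"op": "apply_moves", "data": {
  "deltas": [
    {"tx": -0.008, "ty": 0.01, "tz": 0.014, "turn": 0, "gripper": 0.0876},
    {"tx": -0.012, "ty": 0.03, "tz": 0.021, "turn": 0, "gripper": 0.0876},
    {"tx": -0.012, "ty": 0.045, "tz": 0.021, "turn": 0, "gripper": 0.0876},
    {"tx": -0.012, "ty": 0.055, "tz": 0.021, "turn": 0, "gripper": 0.0876},
    {"tx": -0.012, "ty": 0.055, "tz": 0.021, "turn": 0, "gripper": 0.0876}
  ]
}}

```text
time_s: 8.05
tcp_pos: [0.3778, 0.2272, 0.1084]
eef_rot: [-89.9, 0.0, 122.0]
contact_force: [0.1, 0.1, -0.4]
gripper_width: 0.0876
```

```bash
python3 snap.py w8; python3 go.py .379 .228 .036 122; python3 - <<'E'
from fit import *
print(rim('w8','green',(.379,.228),.042))
for w in [(.5925,.2857),(.6448,.2053)]: print(well('w8',w))
E
```

```text
8.05 [0.3778 0.2272 0.1084] [-8.9910e+01  4.0000e-02  1.2202e+02] [ 0.14 -0.75  1.69  0.41 -1.73  0.01]
t 8.1 pos [0.3781 0.2277 0.109 ] rot [-8.9960e+01  3.0000e-02  1.2204e+02] F [0.1 0.4 0.7] w 0.0876
d tool [-0.0002  0.073  -0.001 ] turn 0.0007 rows>= 1.4610879882419654 0.004660212122008161 j [ 57.   7. -38.   0. -45. -25.]
(np.int64(1412), np.float64(0.0406), array([0.3792, 0.2274, 0.0242]), array([0.3792, 0.2276]))
(array([0.5919, 0.2855, 0.0279]), (42, 145), 152)
(array([0.6441, 0.2053, 0.0286]), (40, 41), 150)
```

View pics/w8.png

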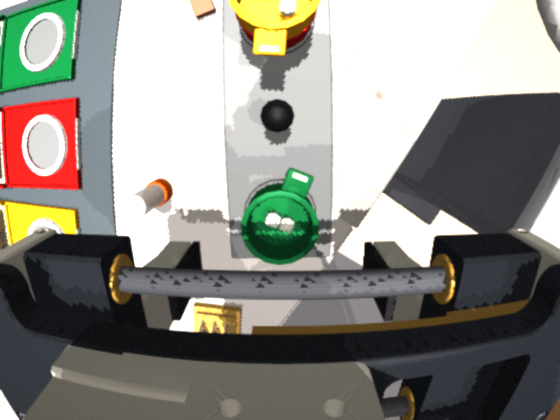

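Green is centred, with its tab towards the knob, clear of the jaws. Descending.

{"op": "apply_moves", "data": {
  "deltas": [
    {"tx": 0, "ty": 0.025, "tz": -0.001, "turn": 0, "gripper": 0.0876},
    {"tx": 0, "ty": 0.05, "tz": -0.001, "turn": 0, "gripper": 0.0876},
    {"tx": 0, "ty": 0.064, "tz": -0.001, "turn": 0, "gripper": 0.0876},
    {"tx": 0, "ty": 0.072, "tz": -0.001, "turn": 0, "gripper": 0.0876},
    {"tx": 0, "ty": 0.072, "tz": -0.001, "turn": 0, "gripper": 0.0876}
  ]
}}

```text
time_s: 8.6
tcp_pos: [0.3789, 0.2282, 0.0367]
eef_rot: [-89.9, 0.0, 122.0]
contact_force: [0.5, 0.2, 0.2]
gripper_width: 0.0871
```

{"op": "apply_moves", "data": {
  "deltas": [
    {"tx": 0, "ty": 0, "tz": 0.0, "turn": 0, "gripper": 0.052},
    {"tx": 0, "ty": 0, "tz": 0, "turn": 0, "gripper": 0.045},
    {"tx": 0, "ty": 0, "tz": 0, "turn": 0, "gripper": 0.04},
    {"tx": 0, "ty": 0, "tz": 0, "turn": 0, "gripper": 0.04},
    {"tx": 0, "ty": 0, "tz": 0, "turn": 0, "gripper": 0.04}
  ],
  "newtons": 20
}}

```text
time_s: 9.1
tcp_pos: [0.379, 0.2283, 0.0374]
eef_rot: [-90.0, -0.0, 122.0]
contact_force: [-0.6, 1.1, 0.3]
gripper_width: 0.053
```

{"op": "apply_moves", "data": {
  "deltas": [
    {"tx": 0, "ty": 0, "tz": 0.0, "turn": 0, "gripper": 0.04},
    {"tx": 0, "ty": -0.004, "tz": 0, "turn": 0, "gripper": 0.04},
    {"tx": 0, "ty": -0.01, "tz": 0, "turn": 0, "gripper": 0.04},
    {"tx": 0, "ty": -0.03, "tz": 0, "turn": 0, "gripper": 0.04},
    {"tx": 0, "ty": -0.06, "tz": 0, "turn": 0, "gripper": 0.04}
  ]
}}

```text
time_s: 9.6
tcp_pos: [0.3782, 0.2272, 0.0969]
eef_rot: [-89.8, 0.1, 122.0]
contact_force: [0.8, 0.0, -0.6]
gripper_width: 0.0518
```

```bash
python3 go.py .645 .205 .16 122
```

```text
t 9.6 pos [0.3782 0.2272 0.0969] rot [-8.9810e+01  7.0000e-02  1.2201e+02] F [ 0.8  0.  -0.6] w 0.0518
d tool [-0.1604 -0.0636 -0.2143] turn 0.0002 rows>= 5.502104208864909 0.0016666181551074008 j [ 57.   8. -39.  -0. -44. -25.]
```

```bash
python3 - <<'E'
from h import *
from plant import camera_info
C=[]
for n in('top','side'):
    z=np.load(f"pics/{n}0.npz");d=z['d'];i=camera_info(n)
    U,V=np.meshgrid(np.arange(560),np.arange(420));P=pt(i,U,V,d)[d>0];C.append(P)
    a=np.array([.775,.632]);nn=np.array([.632,-.775]);q=P[:,:2]-np.array([.613,.037])
    al=q@a;pe=q@nn;m=(abs(pe)<.09)&(P[:,2]>.1)&(P[:,2]<.55)
    for lo in np.arange(-.16,.36,.04):
        k=m&(al>=lo)&(al<lo+.04)
        if k.sum(): print(n,lo.round(2),(np.array([.613,.037])+a*(lo+.02)).round(3),k.sum(),'perp',np.percentile(pe[k],[2,98]).round(3),'z',np.percentile(P[k,2],[2,50,98]).round(3))
E
```

```text
top -0.16 [ 0.504 -0.051] 630 perp [0.005 0.055] z [0.344 0.386 0.404]
top -0.12 [ 0.536 -0.026] 591 perp [0.003 0.052] z [0.322 0.364 0.379]
top -0.08 [ 0.566 -0.001] 550 perp [0.001 0.05 ] z [0.298 0.341 0.356]
top -0.04 [0.598 0.024] 508 perp [-0.001  0.048] z [0.273 0.318 0.333]
top 0.0 [0.629 0.05 ] 472 perp [-0.003  0.046] z [0.252 0.295 0.31 ]
top 0.04 [0.66  0.075] 445 perp [-0.005  0.044] z [0.231 0.272 0.287]
top 0.08 [0.69 0.1 ] 413 perp [-0.007  0.042] z [0.207 0.249 0.264]
top 0.12 [0.722 0.125] 386 perp [-0.009  0.04 ] z [0.183 0.226 0.241]
top 0.16 [0.753 0.151] 362 perp [-0.011  0.038] z [0.161 0.203 0.219]
top 0.2 [0.784 0.176] 341 perp [-0.013  0.036] z [0.138 0.18  0.195]
top 0.24 [0.814 0.201] 328 perp [-0.019  0.034] z [0.115 0.157 0.173]
top 0.28 [0.846 0.227] 547 perp [-0.024  0.088] z [0.114 0.138 0.159]
top 0.32 [0.876 0.252] 752 perp [0.008 0.087] z [0.139 0.157 0.272]
side -0.16 [ 0.504 -0.051] 825 perp [0.002 0.049] z [0.335 0.371 0.401]
side -0.12 [ 0.536 -0.026] 708 perp [-0.     0.044] z [0.312 0.348 0.377]
side -0.08 [ 0.566 -0.001] 631 perp [-0.002  0.043] z [0.289 0.325 0.354]
side -0.04 [0.598 0.024] 563 perp [-0.005  0.04 ] z [0.266 0.302 0.331]
side 0.0 [0.629 0.05 ] 507 perp [-0.007  0.038] z [0.244 0.279 0.308]
side 0.04 [0.66  0.075] 450 perp [-0.01   0.036] z [0.221 0.255 0.284]
side 0.08 [0.69 0.1 ] 417 perp [-0.011  0.034] z [0.198 0.233 0.262]
side 0.12 [0.722 0.125] 366 perp [-0.014  0.032] z [0.175 0.209 0.238]
side 0.16 [0.753 0.151] 343 perp [-0.016  0.031] z [0.154 0.187 0.216]
side 0.2 [0.784 0.176] 307 perp [-0.017  0.028] z [0.13  0.164 0.193]
side 0.24 [0.814 0.201] 300 perp [-0.023  0.025] z [0.104 0.14  0.172]
side 0.28 [0.846 0.227] 378 perp [-0.031  0.088] z [0.102 0.136 0.155]
side 0.32 [0.876 0.252] 596 perp [0.004 0.083] z [0.137 0.166 0.267]
```

```bash
python3 - <<'E'
from plant import capture,camera_info
from h import *
i=camera_info('top');p,d=capture('top');np.savez('pics/top1.npz',p=p,d=d)
U,V=np.meshgrid(np.arange(560),np.arange(420));Z=pt(i,U,V,d)[...,2]
o=np.concatenate([p[60:,130:470,::-1]*1.5,cv2.applyColorMap(np.clip(Z/.8*255,0,255).astype(np.uint8),cv2.COLORMAP_JET)[60:,130:470]],1)
cv2.imwrite('pics/t1.png',np.clip(o,0,255).astype(np.uint8))
E
```

```text
(no output)
```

View pics/t1.png

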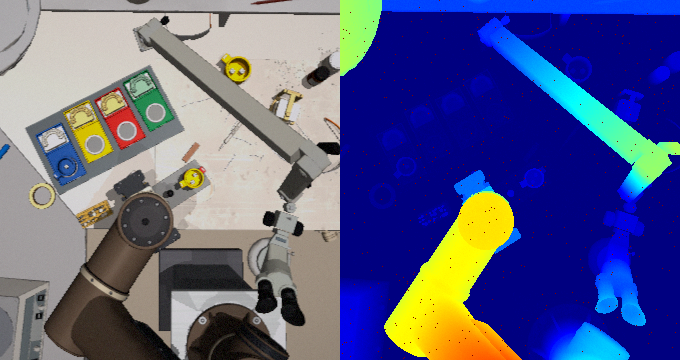

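The fixed lamp boom runs close to the green tray: its near face is about 98 mm from the well axis, on the side the wrist camera faces. So I'll turn the gripper about 166° while lifted, which puts the camera side away from it.

{"op": "apply_moves", "data": {
  "deltas": [
    {"tx": 0, "ty": -0.02, "tz": -0.005, "turn": -0.1, "gripper": 0.04},
    {"tx": 0, "ty": -0.045, "tz": -0.015, "turn": -0.24, "gripper": 0.04},
    {"tx": 0, "ty": -0.06, "tz": -0.025, "turn": -0.38, "gripper": 0.04},
    {"tx": 0, "ty": -0.063, "tz": -0.035, "turn": -0.52, "gripper": 0.04},
    {"tx": 0, "ty": -0.063, "tz": -0.045, "turn": -0.66, "gripper": 0.04}
  ]
}}

```text
time_s: 10.15
tcp_pos: [0.4177, 0.2526, 0.1615]
eef_rot: [-90.1, 0.0, 160.2]
contact_force: [-0.1, 0.2, -1.2]
gripper_width: 0.052
```

{"op": "apply_moves", "data": {
  "deltas": [
    {"tx": 0, "ty": 0, "tz": 0, "turn": -0.14, "gripper": 0.04},
    {"tx": 0, "ty": 0, "tz": 0, "turn": -0.29, "gripper": 0.04},
    {"tx": 0, "ty": 0, "tz": 0, "turn": -0.44, "gripper": 0.04},
    {"tx": 0, "ty": 0, "tz": 0, "turn": -0.59, "gripper": 0.04},
    {"tx": 0, "ty": 0, "tz": 0, "turn": -0.73, "gripper": 0.04}
  ]
}}

```text
time_s: 10.65
tcp_pos: [0.417, 0.2519, 0.1603]
eef_rot: [-90.0, 0.0, -158.0]
contact_force: [-0.9, 0.6, -0.6]
gripper_width: 0.0521
```

{"op": "apply_moves", "data": {
  "deltas": [
    {"tx": 0, "ty": 0, "tz": 0, "turn": -0.14, "gripper": 0.04},
    {"tx": 0, "ty": 0, "tz": 0, "turn": -0.29, "gripper": 0.04},
    {"tx": 0, "ty": 0, "tz": 0, "turn": -0.44, "gripper": 0.04},
    {"tx": 0, "ty": 0, "tz": 0, "turn": -0.59, "gripper": 0.04},
    {"tx": 0, "ty": 0, "tz": 0, "turn": -0.73, "gripper": 0.04}
  ]
}}

```text
time_s: 11.15
tcp_pos: [0.417, 0.252, 0.1604]
eef_rot: [-90.0, 0.0, -116.2]
contact_force: [-0.2, -0.3, -0.3]
gripper_width: 0.0522
```

```bash
python3 go.py .645 .205 .16 -72
```

```text
t 11.15 pos [0.417  0.252  0.1604] rot [-9.0000e+01  1.0000e-02 -1.1615e+02] F [-0.2 -0.3 -0.3] w 0.0522
d tool [-0.0584  0.0004  0.2254] turn -0.7706 rows>= 4.656083586836317 5.140244061445188 j [ 54.   7. -29.  -0. -54. 100.]
```

{"op": "apply_moves", "data": {
  "deltas": [
    {"tx": -0.003, "ty": 0, "tz": 0.012, "turn": -0.14, "gripper": 0.04},
    {"tx": -0.008, "ty": 0, "tz": 0.035, "turn": -0.29, "gripper": 0.04},
    {"tx": -0.016, "ty": 0, "tz": 0.065, "turn": -0.44, "gripper": 0.04},
    {"tx": -0.024, "ty": 0, "tz": 0.095, "turn": -0.59, "gripper": 0.04},
    {"tx": -0.032, "ty": 0, "tz": 0.12, "turn": -0.73, "gripper": 0.04}
  ]
}}

```text
time_s: 11.65
tcp_pos: [0.54, 0.2266, 0.1603]
eef_rot: [-90.0, 0.0, -74.3]
contact_force: [-0.4, 1.4, -0.8]
gripper_width: 0.052
```

```bash
python3 go.py .645 .205 .16 -72; python3 snap.py w9
```

```text
t 11.65 pos [0.54   0.2266 0.1603] rot [-89.99   0.   -74.34] F [-0.4  1.4 -0.8] w 0.052
d tool [0.0492 0.0004 0.0952] turn -0.0408 rows>= 2.1431916898616055 0.2721737668040845 j [ 42.  16. -17.   0. -57. 154.]
11.65 [0.54   0.2266 0.1603] [-89.99   0.   -74.34] [-21.41  19.56  27.56  -0.17  -8.05 100.39]
```

View pics/w9.png

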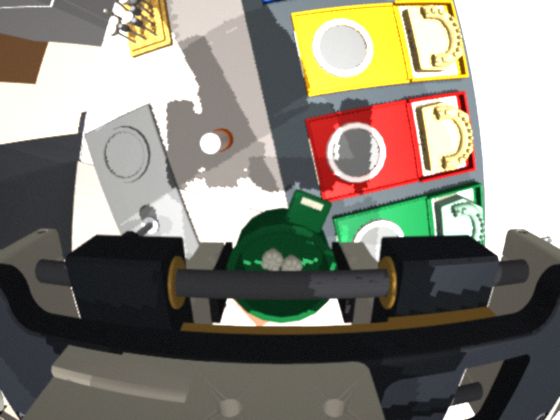

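{"op": "apply_moves", "data": {
  "deltas": [
    {"tx": 0.01, "ty": 0, "tz": 0.025, "turn": 0, "gripper": 0.04},
    {"tx": 0.025, "ty": 0, "tz": 0.055, "turn": 0, "gripper": 0.04},
    {"tx": 0.04, "ty": 0, "tz": 0.08, "turn": 0, "gripper": 0.04},
    {"tx": 0.049, "ty": 0, "tz": 0.095, "turn": 0, "gripper": 0.04},
    {"tx": 0.049, "ty": 0, "tz": 0.095, "turn": 0, "gripper": 0.04}
  ]
}}

```text
time_s: 12.2
tcp_pos: [0.6448, 0.204, 0.1594]
eef_rot: [-90.0, -0.0, -74.8]
contact_force: [-0.9, -1.2, -1.2]
gripper_width: 0.0518
```

```bash
cat > chk.py <<'E'
import sys
from fit import *
# partial well + held rim: python chk.py snap color x y
n,col,x,y=sys.argv[1],sys.argv[2],float(sys.argv[3]),float(sys.argv[4]);vmax=float(sys.argv[5]) if len(sys.argv)>5 else 204
p,d,s=load(n);g=cv2.cvtColor(p,cv2.COLOR_RGB2HSV);z=.01
U,V=np.meshgrid(np.arange(560),np.arange(420));P=wonz(i,s,U,V,z)
rad=np.hypot(P[...,0]-x,P[...,1]-y)
m=((g[...,1]<80)&(rad<.035)&(V<vmax+10)).astype(np.uint8)
c=max(cv2.findContours(m,cv2.RETR_EXTERNAL,cv2.CHAIN_APPROX_NONE)[0],key=len)[:,0].astype(float)
c=c[c[:,1]<vmax];X=wonz(i,s,c[:,0],c[:,1],z)[:,:2];print('well',c.min(0),c.max(0),circ(X,None,(x,y)).round(4),circ(X,.0275,(x,y)).round(4))
P=wpt(i,s,U,V,d);lo,hi=HUE[col];h=g[...,0];q=((h>=lo)&(h<=hi) if lo<hi else (h>=lo)|(h<=hi))&(g[...,1]>100)&(V>205)&(d>0)
t=s['tcp_pos'];q&=(np.hypot(P[...,0]-t[0],P[...,1]-t[1])<.033)&(abs(P[...,2]-t[2]-.004)<.006)
X=P[q];print('rim',q.sum(),circ(X[:,:2]).round(4),circ(X[:,:2],.0262).round(4),'tcp',t.round(4),'zmed',np.median(X[:,2]))
E
python3 go.py .645 .205 .16 -74; python3 snap.py w10; python3 chk.py w10 green .645 .205
```

```text
t 12.2 pos [0.6448 0.204  0.1594] rot [-9.003e+01 -3.000e-02 -7.482e+01] F [-0.9 -1.2 -1.2] w 0.0518
d tool [-0.0009 -0.0006  0.0004] turn -0.0143 rows>= 0.023520344636996482 0.09565586558170963 j [ 34.  24.  -5.   0. -61. 161.]
12.2 [0.6448 0.204  0.1594] [-9.003e+01 -3.000e-02 -7.482e+01] [ 1.6  -1.73 -2.55 -0.68  0.37 -1.16]
well [254. 166.] [314. 203.] [0.6438 0.2094 0.025 ] [0.6456 0.2069]
rim 2948 [0.6448 0.2056 0.0245] [0.6452 0.2054] tcp [0.6448 0.204  0.1594] zmed 0.16239801454202552
```

View pics/w10.png

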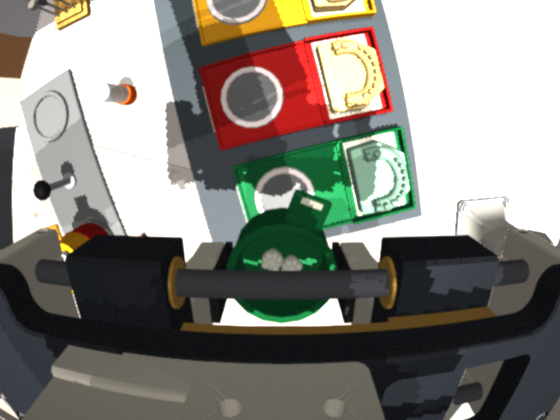

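```bash
python3 - <<'E'
from fit import *
print('red',well('w10',(.5935,.2855)))
p,d,s=load('w10');g=cv2.cvtColor(p,cv2.COLOR_RGB2HSV);z=.01
U,V=np.meshgrid(np.arange(560),np.arange(420));P=wonz(i,s,U,V,z)
rad=np.hypot(P[...,0]-.645,P[...,1]-.206)
m=((g[...,1]<80)&(rad<.035)&(V<214)).astype(np.uint8)
c=max(cv2.findContours(m,cv2.RETR_EXTERNAL,cv2.CHAIN_APPROX_NONE)[0],key=len)[:,0].astype(float)
o=p.copy()
c=c[((c[:,1]<190)&(c[:,0]<318)&(c[:,1]<205))&~((c[:,0]>290)&(c[:,1]>180))]
X=wonz(i,s,c[:,0],c[:,1],z)[:,:2]
rr=np.hypot(X[:,0]-.645,X[:,1]-.206);print(len(c),circ(X,None,(.645,.206)),circ(X,.0275,(.645,.206)),circ(X,.0278,(.645,.206)))
for a in c: o[int(a[1]),int(a[0])]=(255,0,255)
for k in np.linspace(0,6.28,200):
    u,v=wproj(i,s,np.array([.6455+.0275*np.cos(k),.2065+.0275*np.sin(k),.01]));o[int(round(v)),int(round(u))]=(0,255,255)
cv2.imwrite('pics/w10c.png',cv2.resize(o[140:330,190:400,::-1],(630,570),interpolation=cv2.INTER_NEAREST))
E
```

```text
red (array([0.5946, 0.2865, 0.0273]), (250, 97), 174)
63 [0.64658183 0.2065236  0.0280607 ] [0.64629401 0.20712688] [0.64644859 0.20680438]
```

View pics/w10c.png

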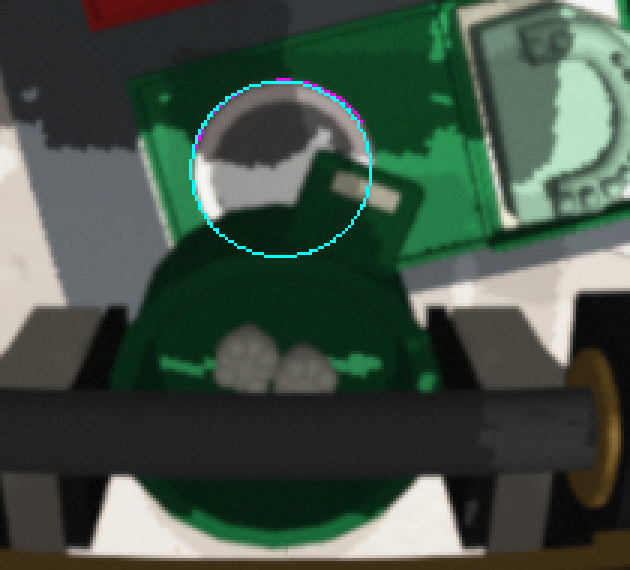

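```bash
python3 go.py .646 .2055 .05 -74.8
```

```text
t 12.25 pos [0.6437 0.2044 0.1595] rot [-9.005e+01 -1.000e-02 -7.480e+01] F [ 0.   0.5 -0.1] w 0.0521
d tool [-0.0005  0.1095  0.0027] turn 0.0001 rows>= 2.1897897983788033 0.00044375637927795703 j [ 34.  24.  -6.  -0. -61. 161.]
```

{"op": "apply_moves", "data": {
  "deltas": [
    {"tx": -0.0008, "ty": 0.025, "tz": 0.002, "turn": 0, "gripper": 0.04},
    {"tx": -0.0008, "ty": 0.06, "tz": 0.002, "turn": 0, "gripper": 0.04},
    {"tx": -0.0008, "ty": 0.09, "tz": 0.002, "turn": 0, "gripper": 0.04},
    {"tx": -0.0008, "ty": 0.109, "tz": 0.002, "turn": 0, "gripper": 0.04},
    {"tx": -0.0008, "ty": 0.109, "tz": 0.002, "turn": 0, "gripper": 0.04}
  ]
}}

```text
time_s: 12.75
tcp_pos: [0.6423, 0.2056, 0.0482]
eef_rot: [-90.3, -0.1, -74.7]
contact_force: [-1.0, 0.3, -1.3]
gripper_width: 0.0517
```

```bash
python3 go.py .646 .2055 .037 -74.8;  python3 snap.py w11;python3 go.py .646 .2055 .037 -74.8; python3 chk.py w11 green .646 .206 212
```

```text
t 12.75 pos [0.6423 0.2056 0.0482] rot [-9.032e+01 -6.000e-02 -7.469e+01] F [-1.   0.3 -1.3] w 0.0517
d tool [0.0011 0.0112 0.0036] turn 0.0018 rows>= 0.235566775547076 0.012228282357116026 j [ 34.  30. -12.  -0. -49. 161.]
12.75 [0.6423 0.2056 0.0482] [-9.032e+01 -6.000e-02 -7.469e+01] [-0.07 -2.32  2.95  1.15 -2.38  0.13]
t 12.8 pos [0.6437 0.2061 0.0503] rot [-9.015e+01 -5.000e-02 -7.466e+01] F [-0.3  0.  -0. ] w 0.0521
d tool [0.0012 0.0133 0.0021] turn 0.0024 rows>= 0.2698538597515091 0.015926707961981403 j [ 34.  30. -11.  -0. -49. 161.]
well [255. 197.] [291. 211.] [ 29.0574 -45.7329  54.0409] [0.6447 0.2052]
rim 2979 [0.6422 0.2072 0.0245] [0.6426 0.207 ] tcp [0.6423 0.2056 0.0482] zmed 0.05120554400497376
```

View pics/w11.png

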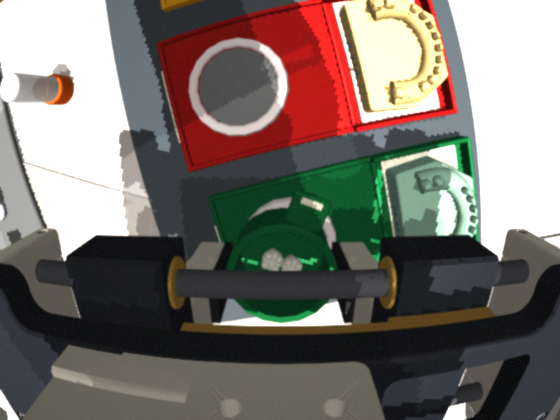

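{"op": "apply_moves", "data": {
  "deltas": [
    {"tx": 0.0005, "ty": 0.002, "tz": 0.0015, "turn": 0, "gripper": 0.04},
    {"tx": 0.0005, "ty": 0.006, "tz": 0.0015, "turn": 0, "gripper": 0.04},
    {"tx": 0.0005, "ty": 0.007, "tz": 0.0015, "turn": 0, "gripper": 0.04},
    {"tx": 0.0005, "ty": 0.007, "tz": 0.0015, "turn": 0, "gripper": 0.04},
    {"tx": 0.0005, "ty": 0.007, "tz": 0.0015, "turn": 0, "gripper": 0.04}
  ]
}}

```text
time_s: 13.3
tcp_pos: [0.6467, 0.2062, 0.0445]
eef_rot: [-90.0, 0.0, -74.7]
contact_force: [-0.5, 0.8, -1.3]
gripper_width: 0.052
```

```bash
python3 go.py .646 .2055 .037 -74.8;  python3 snap.py w12; python3 chk.py w12 green .646 .206 212; python3 - <<'E'
from fit import *
p,d,s=load('w12');o=p.copy()
for k in np.linspace(0,6.28,300):
    u,v=wproj(i,s,np.array([.646+.0275*np.cos(k),.2065+.0275*np.sin(k),.01]));o[int(round(v)),int(round(u))]=(0,255,255)
cv2.imwrite('pics/w12c.png',np.clip(1.5*cv2.resize(o[150:340,190:400,::-1],(630,570),interpolation=cv2.INTER_NEAREST),0,255))
E
```

```text
t 13.3 pos [0.6467 0.2062 0.0445] rot [-8.997e+01  1.000e-02 -7.468e+01] F [-0.5  0.8 -1.3] w 0.052
d tool [ 0.0005  0.0075 -0.0009] turn 0.002 rows>= 0.15138949953135689 0.013542766737995348 j [ 34.  31. -11.   0. -48. 161.]
13.3 [0.6467 0.2062 0.0445] [-8.997e+01  1.000e-02 -7.468e+01] [ 0.08  0.15 -0.09  0.08  0.16 -0.01]
well [248. 197.] [291. 211.] [0.643  0.2079 0.0249] [0.6442 0.2054]
rim 3008 [0.6466 0.2078 0.0246] [0.6469 0.2075] tcp [0.6467 0.2062 0.0445] zmed 0.04750795322447826[ WARN:0@0.646] global loadsave.cpp:1063 imwrite_ Unsupported depth image for selected encoder is fallbacked to CV_8U.
```

View pics/w12c.png

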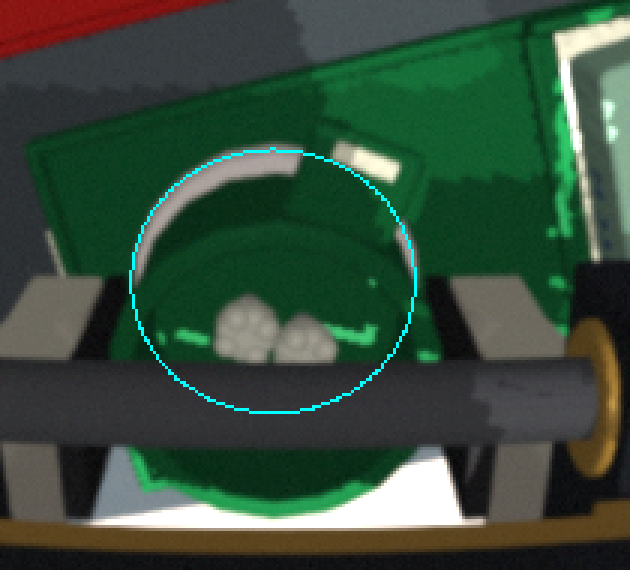

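{"op": "apply_moves", "data": {
  "deltas": [
    {"tx": -0.0006, "ty": 0.001, "tz": -0.001, "turn": 0, "gripper": 0.04},
    {"tx": -0.0006, "ty": 0.0025, "tz": -0.001, "turn": 0, "gripper": 0.04},
    {"tx": -0.0006, "ty": 0.004, "tz": -0.001, "turn": 0, "gripper": 0.04},
    {"tx": -0.0006, "ty": 0.0055, "tz": -0.001, "turn": 0, "gripper": 0.04},
    {"tx": -0.0006, "ty": 0.006, "tz": -0.001, "turn": 0, "gripper": 0.04}
  ]
}}

```text
time_s: 13.85
tcp_pos: [0.6454, 0.2064, 0.0377]
eef_rot: [-90.0, -0.0, -74.7]
contact_force: [-0.5, -0.1, -0.9]
gripper_width: 0.0517
```

```bash
python3 go.py .646 .2055 .037 -74.8
```

```text
t 13.85 pos [0.6454 0.2064 0.0377] rot [-9.002e+01 -1.000e-02 -7.468e+01] F [-0.5 -0.1 -0.9] w 0.0517
d tool [0.0011 0.0007 0.0004] turn 0.0021 rows>= 0.026781997911417953 0.013953641542986124 j [ 34.  31. -12.  -0. -47. 161.]
```

{"op": "apply_moves", "data": {
  "deltas": [
    {"tx": 0, "ty": 0.001, "tz": 0, "turn": 0, "gripper": 0.04},
    {"tx": 0, "ty": 0.001, "tz": 0, "turn": 0, "gripper": 0.056},
    {"tx": 0, "ty": 0.001, "tz": 0, "turn": 0, "gripper": 0.065},
    {"tx": 0, "ty": 0.001, "tz": 0, "turn": 0, "gripper": 0.08},
    {"tx": 0, "ty": 0.001, "tz": 0, "turn": 0, "gripper": 0.08}
  ]
}}

```text
time_s: 14.35
tcp_pos: [0.6455, 0.2065, 0.037]
eef_rot: [-90.0, 0.0, -74.7]
contact_force: [1.3, 0.2, -1.1]
gripper_width: 0.0748
```

{"op": "apply_moves", "data": {
  "deltas": [
    {"tx": 0, "ty": -0.01, "tz": 0, "turn": 0, "gripper": 0.08},
    {"tx": 0, "ty": -0.03, "tz": 0, "turn": 0, "gripper": 0.0876},
    {"tx": 0, "ty": -0.07, "tz": 0, "turn": 0, "gripper": 0.0876},
    {"tx": 0, "ty": -0.11, "tz": 0, "turn": 0, "gripper": 0.0876},
    {"tx": 0, "ty": -0.13, "tz": 0, "turn": 0, "gripper": 0.0876}
  ]
}}

```text
time_s: 14.85
tcp_pos: [0.647, 0.2071, 0.1722]
eef_rot: [-89.7, 0.0, -74.6]
contact_force: [1.0, 0.4, -0.8]
gripper_width: 0.0875
```

```bash
python3 snap.py w13;python3 go.py .46 .103 .17 -74; python3 - <<'E'
from fit import *
print(rim('w13','green',(.646,.2065),.042)); print('red',well('w13',(.5935,.2855)))
E
```

```text
14.85 [0.647  0.2071 0.1722] [-8.968e+01  4.000e-02 -7.465e+01] [ 5.000e-02 -8.190e+00  1.131e+01 -1.020e+00 -2.078e+01 -2.000e-02]
t 14.9 pos [0.648  0.2075 0.1748] rot [-8.949e+01  7.000e-02 -7.463e+01] F [1.9 0.8 3.5] w 0.0874
d tool [ 0.0509  0.0029 -0.209 ] turn -0.011 rows>= 4.302463629702186 0.07319459376711984 j [ 34.  23.  -4.   0. -62. 161.]
(np.int64(937), np.float64(0.0407), array([0.6452, 0.2067, 0.0242]), array([0.6453, 0.2068]))
red (array([0.5946, 0.2866, 0.0272]), (247, 101), 167)
```

View pics/w13.png

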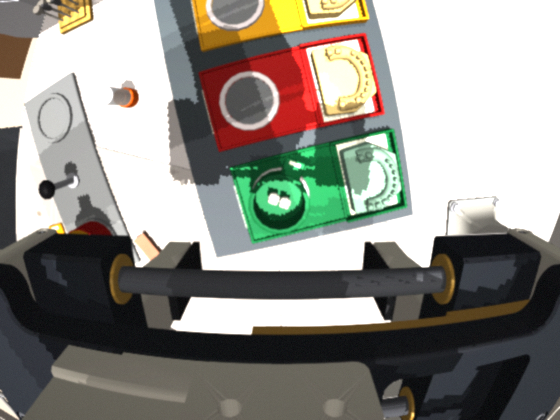

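{"op": "apply_moves", "data": {
  "deltas": [
    {"tx": 0.008, "ty": 0, "tz": -0.03, "turn": 0, "gripper": 0.0876},
    {"tx": 0.018, "ty": 0, "tz": -0.07, "turn": 0, "gripper": 0.0876},
    {"tx": 0.028, "ty": 0, "tz": -0.115, "turn": 0, "gripper": 0.0876},
    {"tx": 0.038, "ty": 0, "tz": -0.157, "turn": 0, "gripper": 0.0876},
    {"tx": 0.046, "ty": 0, "tz": -0.187, "turn": 0, "gripper": 0.0876}
  ]
}}

```text
time_s: 15.4
tcp_pos: [0.4749, 0.1113, 0.1675]
eef_rot: [-90.0, 0.0, -74.7]
contact_force: [0.7, 0.4, 0.3]
gripper_width: 0.0878
```

```bash
python3 go.py .46 .103 .14 -74
```

```text
t 15.4 pos [0.4749 0.1113 0.1675] rot [-9.000e+01  2.000e-02 -7.469e+01] F [0.7 0.4 0.3] w 0.0878
d tool [ 0.0041  0.0274 -0.0166] turn -0.012 rows>= 0.6468465885962279 0.08035981952878947 j [ 36.   7. -29.  -0. -55. 159.]
```

{"op": "apply_moves", "data": {
  "deltas": [
    {"tx": 0.003, "ty": 0.01, "tz": -0.012, "turn": 0, "gripper": 0.0876},
    {"tx": 0.004, "ty": 0.022, "tz": -0.016, "turn": 0, "gripper": 0.0876},
    {"tx": 0.004, "ty": 0.027, "tz": -0.016, "turn": 0, "gripper": 0.0876},
    {"tx": 0.004, "ty": 0.027, "tz": -0.016, "turn": 0, "gripper": 0.0876},
    {"tx": 0.004, "ty": 0.027, "tz": -0.016, "turn": 0, "gripper": 0.0876}
  ]
}}

```text
time_s: 15.9
tcp_pos: [0.4636, 0.105, 0.1405]
eef_rot: [-90.0, -0.0, -74.7]
contact_force: [-0.0, -0.2, 1.5]
gripper_width: 0.0874
```

```bash
python3 snap.py w14;python3 go.py .46 .103 .067 -74; python3 - <<'E'
from fit import *
print(rim('w14','yellow',(.46,.103),.073))
E
```

```text
15.9 [0.4636 0.105  0.1405] [-8.997e+01 -1.000e-02 -7.467e+01] [-0.07  0.04  0.21  0.08  0.15 -0.07]
t 15.95 pos [0.4635 0.105  0.1405] rot [-89.97  -0.   -74.67] F [-0.2 -0.9  0.1] w 0.0876
d tool [ 0.001   0.0735 -0.004 ] turn -0.0117 rows>= 1.471723487024909 0.0780768929321121 j [ 37.   7. -32.   0. -51. 159.]
(np.int64(741), np.float64(0.0719), array([0.4608, 0.1021, 0.0241]), array([0.4597, 0.1039]))
```

View pics/w14.png

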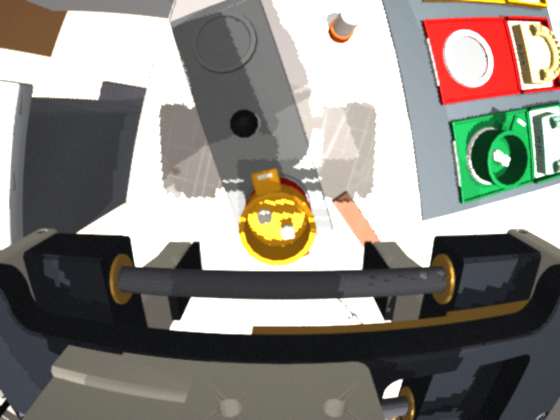

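{"op": "apply_moves", "data": {
  "deltas": [
    {"tx": 0.001, "ty": 0.02, "tz": -0.0035, "turn": 0, "gripper": 0.0876},
    {"tx": 0.001, "ty": 0.05, "tz": -0.0035, "turn": 0, "gripper": 0.0876},
    {"tx": 0.001, "ty": 0.068, "tz": -0.0035, "turn": 0, "gripper": 0.0876},
    {"tx": 0.001, "ty": 0.0735, "tz": -0.0035, "turn": 0, "gripper": 0.0876},
    {"tx": 0.001, "ty": 0.0735, "tz": -0.0035, "turn": 0, "gripper": 0.0876}
  ]
}}

```text
time_s: 16.45
tcp_pos: [0.4599, 0.1027, 0.0662]
eef_rot: [-90.1, -0.0, -74.7]
contact_force: [1.1, 0.1, 1.5]
gripper_width: 0.0874
```

{"op": "apply_moves", "data": {
  "deltas": [
    {"tx": 0, "ty": 0, "tz": 0.0, "turn": 0, "gripper": 0.052},
    {"tx": 0, "ty": 0, "tz": 0, "turn": 0, "gripper": 0.045},
    {"tx": 0, "ty": 0, "tz": 0, "turn": 0, "gripper": 0.04},
    {"tx": 0, "ty": 0, "tz": 0, "turn": 0, "gripper": 0.04},
    {"tx": 0, "ty": 0, "tz": 0, "turn": 0, "gripper": 0.04}
  ],
  "newtons": 20
}}

```text
time_s: 16.95
tcp_pos: [0.4599, 0.1029, 0.0669]
eef_rot: [-90.0, 0.0, -74.7]
contact_force: [-0.2, -1.4, 0.2]
gripper_width: 0.0529
```

{"op": "apply_moves", "data": {
  "deltas": [
    {"tx": 0, "ty": 0, "tz": 0.0, "turn": 0, "gripper": 0.04},
    {"tx": 0, "ty": -0.004, "tz": 0, "turn": 0, "gripper": 0.04},
    {"tx": 0, "ty": -0.01, "tz": 0, "turn": 0, "gripper": 0.04},
    {"tx": 0, "ty": -0.03, "tz": 0, "turn": 0, "gripper": 0.04},
    {"tx": 0, "ty": -0.06, "tz": 0, "turn": 0, "gripper": 0.04}
  ]
}}

```text
time_s: 17.45
tcp_pos: [0.4587, 0.1021, 0.1263]
eef_rot: [-90.2, -0.1, -74.7]
contact_force: [0.8, 0.7, -1.2]
gripper_width: 0.052
```

```bash
python3 go.py .555 .376 .16 -74
```

```text
t 17.45 pos [0.4587 0.1021 0.1263] rot [-9.019e+01 -6.000e-02 -7.470e+01] F [ 0.8  0.7 -1.2] w 0.052
d tool [-0.2388 -0.0345  0.165 ] turn -0.0121 rows>= 5.845906288217387 0.08099983888056707 j [ 37.   8. -34.  -0. -49. 159.]
```

{"op": "apply_moves", "data": {
  "deltas": [
    {"tx": -0.018, "ty": -0.015, "tz": 0.012, "turn": 0, "gripper": 0.04},
    {"tx": -0.05, "ty": -0.03, "tz": 0.034, "turn": 0, "gripper": 0.04},
    {"tx": -0.087, "ty": -0.034, "tz": 0.06, "turn": 0, "gripper": 0.04},
    {"tx": -0.124, "ty": -0.034, "tz": 0.086, "turn": 0, "gripper": 0.04},
    {"tx": -0.161, "ty": -0.034, "tz": 0.111, "turn": 0, "gripper": 0.04}
  ]
}}

```text
time_s: 17.95
tcp_pos: [0.5248, 0.2891, 0.1615]
eef_rot: [-89.9, 0.0, -74.7]
contact_force: [1.1, -0.2, -0.4]
gripper_width: 0.0515
```

{"op": "apply_moves", "data": {
  "deltas": [
    {"tx": -0.035, "ty": 0, "tz": 0.024, "turn": 0, "gripper": 0.04},
    {"tx": -0.06, "ty": 0, "tz": 0.042, "turn": 0, "gripper": 0.04},
    {"tx": -0.075, "ty": 0, "tz": 0.052, "turn": 0, "gripper": 0.04},
    {"tx": -0.078, "ty": 0, "tz": 0.054, "turn": 0, "gripper": 0.04},
    {"tx": -0.078, "ty": 0, "tz": 0.054, "turn": 0, "gripper": 0.04}
  ]
}}

```text
time_s: 18.45
tcp_pos: [0.5555, 0.377, 0.1602]
eef_rot: [-90.0, -0.0, -74.7]
contact_force: [0.5, -0.2, -0.6]
gripper_width: 0.0514
```

```bash
python3 snap.py w15;python3 go.py .555 .376 .046 -74; python3 chk.py w15 yellow .555 .376
```

```text
18.45 [0.5555 0.377  0.1602] [-9.005e+01 -2.000e-02 -7.466e+01] [-0.71 -1.24 -1.4  -0.06  0.2   0.25]
t 18.5 pos [0.5554 0.3763 0.1604] rot [-9.005e+01 -2.000e-02 -7.468e+01] F [ 0.3 -0.1 -1.7] w 0.0517
d tool [ 0.0002  0.1144 -0.0003] turn -0.0118 rows>= 2.2883552016864726 0.07868477448730227 j [ 51.  24.  -6.  -0. -60. 145.]
well [252. 168.] [311. 203.] [0.5553 0.3824 0.023 ] [0.5551 0.3766]
rim 488 [0.5547 0.3776 0.0254] [0.5544 0.3782] tcp [0.5555 0.377  0.1602] zmed 0.16516026142828524
```

View pics/w15.png

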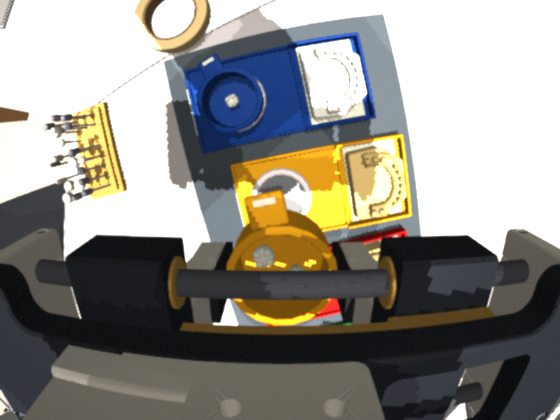

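```bash
cat > ov.py <<'E'
import sys
from fit import *
n,x,y=sys.argv[1],float(sys.argv[2]),float(sys.argv[3])
p,d,s=load(n);o=np.clip(p.astype(float)*1.4,0,255).astype(np.uint8)
k=4;u0,v0=wproj(i,s,np.array([x,y,.01]));u0=int(u0);v0=int(v0)
a,b=max(0,v0-60),max(0,u0-70);o=cv2.resize(o[a:a+130,b:b+150],None,fx=k,fy=k,interpolation=cv2.INTER_CUBIC)
for rr in(.0275,.0225):
    t=np.linspace(0,2*np.pi,200);q=wproj(i,s,np.stack([x+rr*np.cos(t),y+rr*np.sin(t),0*t+.01],-1))
    q=((q-[b,a]+.5)*k-.5);cv2.polylines(o,[np.round(q).astype(np.int32)],True,(0,255,255),1)
cv2.imwrite(f'pics/{n}_ov{sys.argv[4] if len(sys.argv)>4 else ""}.png',o[:,:,::-1])
E
python3 ov.py w15 .5555 .377
```

```text
(no output)
```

View pics/w15_ov.png

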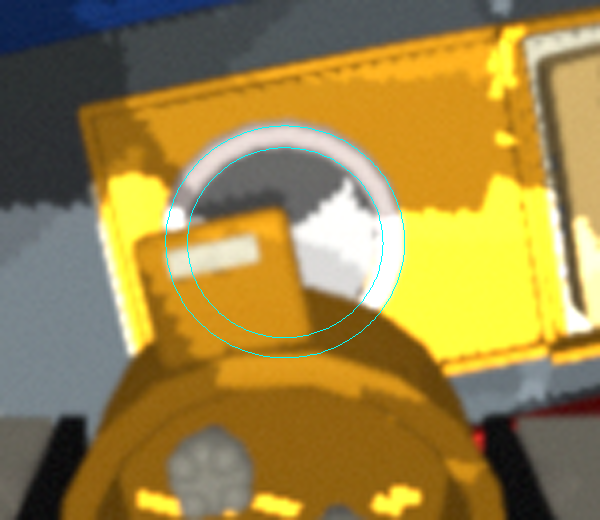

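{"op": "apply_moves", "data": {
  "deltas": [
    {"tx": 0, "ty": 0.025, "tz": -0.0003, "turn": 0, "gripper": 0.04},
    {"tx": 0, "ty": 0.06, "tz": -0.0003, "turn": 0, "gripper": 0.04},
    {"tx": 0, "ty": 0.09, "tz": -0.0003, "turn": 0, "gripper": 0.04},
    {"tx": 0, "ty": 0.107, "tz": -0.0003, "turn": 0, "gripper": 0.04},
    {"tx": 0, "ty": 0.114, "tz": -0.0003, "turn": 0, "gripper": 0.04}
  ]
}}

```text
time_s: 19.0
tcp_pos: [0.5545, 0.3748, 0.045]
eef_rot: [-90.2, -0.1, -74.7]
contact_force: [0.1, -0.8, -0.7]
gripper_width: 0.0519
```

{"op": "apply_moves", "data": {
  "deltas": [
    {"tx": 0, "ty": 0.001, "tz": 0, "turn": 0, "gripper": 0.04},
    {"tx": 0, "ty": 0.0015, "tz": 0, "turn": 0, "gripper": 0.04},
    {"tx": 0, "ty": 0.002, "tz": 0, "turn": 0, "gripper": 0.04},
    {"tx": 0, "ty": 0.002, "tz": 0, "turn": 0, "gripper": 0.04}
  ]
}}

```text
time_s: 19.4
tcp_pos: [0.5559, 0.3771, 0.0457]
eef_rot: [-89.9, 0.1, -74.7]
contact_force: [-0.0, -0.5, -0.8]
gripper_width: 0.052
```

```bash
python3 snap.py w16;python3 go.py .555 .3762 .036 -74; python3 ov.py w16 .5555 .377
```

```text
19.4 [0.5559 0.3771 0.0457] [-8.992e+01  6.000e-02 -7.468e+01] [-0.08  0.35 -0.09 -0.06 -0.04  0.1 ]
t 19.45 pos [0.5558 0.3771 0.0455] rot [-8.993e+01  5.000e-02 -7.468e+01] F [ 0.5 -0.1 -0.9] w 0.0518
d tool [ 0.0007  0.0095 -0.001 ] turn -0.0118 rows>= 0.19227328372069766 0.0787462260013716 j [ 51.  30. -12.   0. -47. 145.]
```

View pics/w16_ov.png

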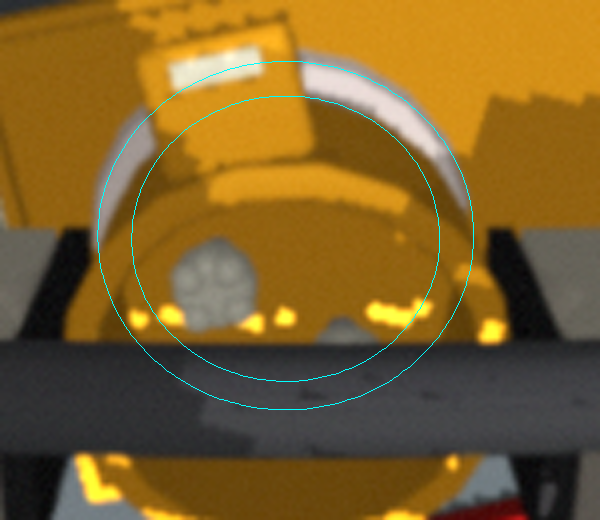

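{"op": "apply_moves", "data": {
  "deltas": [
    {"tx": 0, "ty": 0.002, "tz": -0.0008, "turn": 0, "gripper": 0.04},
    {"tx": 0, "ty": 0.004, "tz": -0.0008, "turn": 0, "gripper": 0.04},
    {"tx": 0, "ty": 0.006, "tz": -0.0008, "turn": 0, "gripper": 0.04},
    {"tx": 0, "ty": 0.008, "tz": -0.0008, "turn": 0, "gripper": 0.04},
    {"tx": 0, "ty": 0.0085, "tz": -0.0008, "turn": 0, "gripper": 0.04}
  ]
}}

```text
time_s: 19.95
tcp_pos: [0.5546, 0.3765, 0.0359]
eef_rot: [-90.0, -0.0, -74.7]
contact_force: [-1.6, -1.4, 4.1]
gripper_width: 0.052
```

```bash
python3 go.py .555 .3762 .036 -74
```

```text
t 19.95 pos [0.5546 0.3765 0.0359] rot [-9.002e+01 -2.000e-02 -7.467e+01] F [-1.6 -1.4  4.1] w 0.052
d tool [ 0.0004 -0.0001  0.0003] turn -0.0118 rows>= 0.009358187034211578 0.07839561671632278 j [ 51.  31. -13.   0. -46. 145.]
```

{"op": "apply_moves", "data": {
  "deltas": [
    {"tx": 0, "ty": 0, "tz": 0, "turn": 0, "gripper": 0.04},
    {"tx": 0, "ty": 0, "tz": 0, "turn": 0, "gripper": 0.056},
    {"tx": 0, "ty": 0, "tz": 0, "turn": 0, "gripper": 0.065},
    {"tx": 0, "ty": 0, "tz": 0, "turn": 0, "gripper": 0.08},
    {"tx": 0, "ty": 0, "tz": 0, "turn": 0, "gripper": 0.08}
  ]
}}

```text
time_s: 20.45
tcp_pos: [0.5548, 0.3766, 0.0361]
eef_rot: [-90.0, 0.0, -74.7]
contact_force: [-1.0, -0.3, 0.1]
gripper_width: 0.0746
```

{"op": "apply_moves", "data": {
  "deltas": [
    {"tx": 0, "ty": -0.01, "tz": 0, "turn": 0, "gripper": 0.08},
    {"tx": 0, "ty": -0.03, "tz": 0, "turn": 0, "gripper": 0.0876},
    {"tx": 0, "ty": -0.07, "tz": 0, "turn": 0, "gripper": 0.0876},
    {"tx": 0, "ty": -0.11, "tz": 0, "turn": 0, "gripper": 0.0876},
    {"tx": 0, "ty": -0.13, "tz": 0, "turn": 0, "gripper": 0.0876}
  ]
}}

```text
time_s: 20.95
tcp_pos: [0.556, 0.3775, 0.1712]
eef_rot: [-89.7, 0.1, -74.6]
contact_force: [-0.2, 1.1, 0.1]
gripper_width: 0.0877
```

```bash
python3 snap.py w17;python3 go.py .46 .103 .16 -74; python3 - <<'E'
from fit import *
print(rim('w17','yellow',(.555,.377),.042)); print(rim('w17','blue',(.4915,.4515),.042)) 
E
```

```text
20.95 [0.556  0.3775 0.1712] [-89.7    0.13 -74.64] [-1.000e-02 -8.220e+00  1.125e+01 -9.900e-01 -2.093e+01  6.000e-02]
t 21.0 pos [0.5568 0.3782 0.1738] rot [-89.53   0.22 -74.63] F [1.1 1.7 3.2] w 0.0873
d tool [ 0.2397  0.0115 -0.1664] turn -0.011 rows>= 5.841329241127446 0.073123996053141 j [ 51.  23.  -5.   0. -61. 145.]
(np.int64(750), np.float64(0.0409), array([0.5547, 0.3756, 0.0241]), array([0.5545, 0.3761]))
(np.int64(965), np.float64(0.0407), array([0.4915, 0.4516, 0.0243]), array([0.4914, 0.4516]))
```

View pics/w17.png

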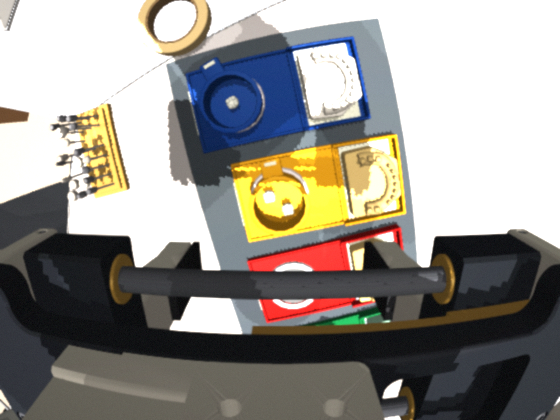

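Yellow is home (rim 40.9 mm). Next is red.

{"op": "apply_moves", "data": {
  "deltas": [
    {"tx": 0.025, "ty": 0, "tz": -0.017, "turn": 0, "gripper": 0.0876},
    {"tx": 0.06, "ty": 0, "tz": -0.042, "turn": 0, "gripper": 0.0876},
    {"tx": 0.1, "ty": 0, "tz": -0.07, "turn": 0, "gripper": 0.0876},
    {"tx": 0.14, "ty": 0, "tz": -0.097, "turn": 0, "gripper": 0.0876},
    {"tx": 0.175, "ty": 0, "tz": -0.122, "turn": 0, "gripper": 0.0876}
  ]
}}

```text
time_s: 21.5
tcp_pos: [0.4822, 0.1736, 0.1666]
eef_rot: [-90.0, 0.0, -74.7]
contact_force: [0.4, -0.1, 0.3]
gripper_width: 0.0876
```

{"op": "apply_moves", "data": {
  "deltas": [
    {"tx": 0.032, "ty": 0.01, "tz": -0.022, "turn": 0, "gripper": 0.0876},
    {"tx": 0.055, "ty": 0.03, "tz": -0.038, "turn": 0, "gripper": 0.0876},
    {"tx": 0.065, "ty": 0.05, "tz": -0.044, "turn": 0, "gripper": 0.0876},
    {"tx": 0.065, "ty": 0.055, "tz": -0.044, "turn": 0, "gripper": 0.0876},
    {"tx": 0.065, "ty": 0.055, "tz": -0.044, "turn": 0, "gripper": 0.0876}
  ]
}}

```text
time_s: 22.0
tcp_pos: [0.4582, 0.1012, 0.1112]
eef_rot: [-90.0, -0.0, -74.7]
contact_force: [0.1, 0.1, 1.1]
gripper_width: 0.0878
```

```bash
python3 snap.py w18;python3 go.py .46 .103 .036 -74; python3 - <<'E'
from fit import *
print(rim('w18','red',(.46,.103),.042))
E
```

```text
22.0 [0.4582 0.1012 0.1112] [-9.002e+01 -2.000e-02 -7.470e+01] [ 0.81 -0.23  1.99  0.49 -0.81 -0.08]
t 22.05 pos [0.4588 0.1018 0.1117] rot [-8.996e+01 -1.000e-02 -7.466e+01] F [ 0.5 -0.5  1. ] w 0.0873
d tool [-0.0008  0.0757  0.0015] turn -0.0115 rows>= 1.5147012999307974 0.07669318527806149 j [ 37.   9. -35.   0. -46. 159.]
(np.int64(1437), np.float64(0.0407), array([0.4606, 0.1025, 0.0242]), array([0.4607, 0.1023]))
```

View pics/w18.png

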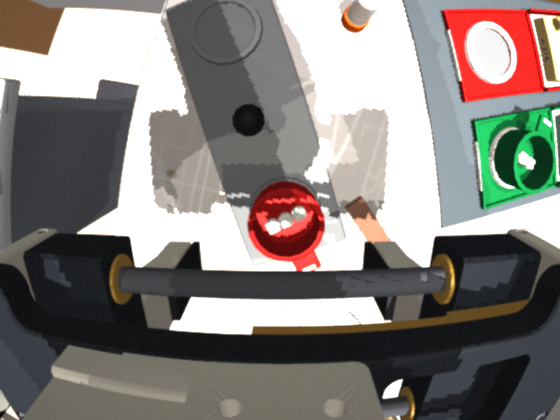

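```bash
python3 - <<'E'
from fit import *
from h import *
p,d,s=load('w18')
U,V=np.meshgrid(np.arange(560),np.arange(420));P=wpt(i,s,U,V,d);g=cv2.cvtColor(p,cv2.COLOR_RGB2HSV)
m=(g[...,0]<15)&(g[...,1]>70)&(U>335)&(U<400)&(V>185)&(V<245)&(d>0)&(P[...,2]<.06)
Rm=R.from_euler('xyz',s['eef_rot'],degrees=True).as_matrix()
q=(P[m]-np.array([.4605,.1025,0]))@Rm
print(m.sum(),P[m].min(0),P[m].max(0),'tool x',np.percentile(q[:,0],[1,50,99]),'tool z',np.percentile(q[:,2],[1,50,99]))
k=q[:,0]>-.02;print(np.percentile(q[k][:,2],[0,50,100]) if k.any() else '',P[m][k][:,2].max() if k.any() else '')
import plant
ti=plant.camera_info('top')
for uv in [(312,220),(330,203),(314,222),(327,205)]: print(onz(ti,np.array(uv[0]*1.),np.array(uv[1]*1.),.005),((onz(ti,np.array(uv[0]*1.),np.array(uv[1]*1.),.005)-np.array([.4605,.1025,0]))@Rm).round(4))
E
```

```text
905 [ 0.50628425  0.09567036 -0.00143328] [0.55100509 0.12956669 0.00931757] tool x [-0.01047408  0.00744115  0.02438861] tool z [0.04972125 0.06515936 0.08470184]
[0.04827686 0.06515936 0.08726015] 0.009317572127901047
[0.51279092 0.12706186 0.005     ] [-0.0099 -0.005   0.0569]
[0.56150849 0.07595871 0.005     ] [ 0.0523 -0.005   0.0904]
[0.50716806 0.12138609 0.005     ] [-0.0059 -0.005   0.05  ]
[0.55573805 0.08450072 0.005     ] [ 0.0425 -0.005   0.0871]
```

The eraser-like block lies under the open finger, but it is only 9 mm high. With fingertips at about 20 mm it is cleared. Descending with a narrower opening.

{"op": "apply_moves", "data": {
  "deltas": [
    {"tx": -0.0005, "ty": 0.015, "tz": 0.002, "turn": 0, "gripper": 0.075},
    {"tx": -0.0005, "ty": 0.042, "tz": 0.002, "turn": 0, "gripper": 0.075},
    {"tx": -0.0005, "ty": 0.064, "tz": 0.002, "turn": 0, "gripper": 0.075},
    {"tx": -0.0005, "ty": 0.074, "tz": 0.002, "turn": 0, "gripper": 0.075},
    {"tx": -0.0005, "ty": 0.0745, "tz": 0.002, "turn": 0, "gripper": 0.075}
  ]
}}

```text
time_s: 22.55
tcp_pos: [0.4599, 0.1027, 0.0361]
eef_rot: [-90.1, -0.0, -74.6]
contact_force: [-0.4, 0.2, 0.3]
gripper_width: 0.075
```

{"op": "apply_moves", "data": {
  "deltas": [
    {"tx": 0, "ty": 0, "tz": 0.0, "turn": 0, "gripper": 0.052},
    {"tx": 0, "ty": 0, "tz": 0, "turn": 0, "gripper": 0.045},
    {"tx": 0, "ty": 0, "tz": 0, "turn": 0, "gripper": 0.04},
    {"tx": 0, "ty": 0, "tz": 0, "turn": 0, "gripper": 0.04},
    {"tx": 0, "ty": 0, "tz": 0, "turn": 0, "gripper": 0.04}
  ],
  "newtons": 20
}}

```text
time_s: 23.05
tcp_pos: [0.4603, 0.1026, 0.0374]
eef_rot: [-89.9, 0.0, -74.7]
contact_force: [-1.8, 0.3, 6.8]
gripper_width: 0.0516
```

{"op": "apply_moves", "data": {
  "deltas": [
    {"tx": 0, "ty": 0, "tz": 0.0, "turn": 0, "gripper": 0.04},
    {"tx": 0, "ty": -0.004, "tz": 0, "turn": 0, "gripper": 0.04},
    {"tx": 0, "ty": -0.01, "tz": 0, "turn": 0, "gripper": 0.04},
    {"tx": 0, "ty": -0.03, "tz": 0, "turn": 0, "gripper": 0.04},
    {"tx": 0, "ty": -0.06, "tz": 0, "turn": 0, "gripper": 0.04}
  ]
}}

```text
time_s: 23.55
tcp_pos: [0.4587, 0.1015, 0.0963]
eef_rot: [-90.2, -0.1, -74.7]
contact_force: [0.8, 0.3, -0.2]
gripper_width: 0.0517
```

```bash
python3 go.py .594 .2855 .16 -74.7
```

```text
t 23.55 pos [0.4587 0.1015 0.0963] rot [-9.02e+01 -6.00e-02 -7.47e+01] F [ 0.8  0.3 -0.2] w 0.0517
d tool [-0.1417 -0.0645  0.1789] turn -0.0 rows>= 4.742868511527632 0.00010471001662219512 j [ 37.  10. -36.  -0. -44. 159.]
```

{"op": "apply_moves", "data": {
  "deltas": [
    {"tx": -0.01, "ty": -0.03, "tz": 0.012, "turn": 0, "gripper": 0.04},
    {"tx": -0.03, "ty": -0.055, "tz": 0.038, "turn": 0, "gripper": 0.04},
    {"tx": -0.058, "ty": -0.0645, "tz": 0.073, "turn": 0, "gripper": 0.04},
    {"tx": -0.087, "ty": -0.0645, "tz": 0.11, "turn": 0, "gripper": 0.04},
    {"tx": -0.112, "ty": -0.0645, "tz": 0.141, "turn": 0, "gripper": 0.04}
  ]
}}

```text
time_s: 24.05
tcp_pos: [0.5675, 0.2493, 0.1622]
eef_rot: [-89.9, 0.0, -74.7]
contact_force: [0.3, -0.6, -0.6]
gripper_width: 0.0522
```

{"op": "apply_moves", "data": {
  "deltas": [
    {"tx": -0.018, "ty": 0, "tz": 0.022, "turn": 0, "gripper": 0.04},
    {"tx": -0.027, "ty": 0, "tz": 0.034, "turn": 0, "gripper": 0.04},
    {"tx": -0.03, "ty": 0, "tz": 0.038, "turn": 0, "gripper": 0.04},
    {"tx": -0.03, "ty": 0, "tz": 0.038, "turn": 0, "gripper": 0.04},
    {"tx": -0.03, "ty": 0, "tz": 0.038, "turn": 0, "gripper": 0.04}
  ]
}}

```text
time_s: 24.55
tcp_pos: [0.5943, 0.2857, 0.1611]
eef_rot: [-90.0, -0.0, -74.7]
contact_force: [-0.6, -0.2, -0.8]
gripper_width: 0.0518
```

```bash
python3 snap.py w19;python3 go.py .594 .2855 .046 -74.7; python3 chk.py w19 red .594 .286; python3 ov.py w19 .594 .287
```

```text
24.55 [0.5943 0.2857 0.1611] [-9.003e+01 -1.000e-02 -7.470e+01] [-0.2  -0.55 -0.26  0.08  0.04 -0.02]
t 24.6 pos [0.5944 0.2857 0.1613] rot [-90.01   0.   -74.7 ] F [-0.4  1.3 -0.6] w 0.052
d tool [ 1.000e-04  1.153e-01 -4.000e-04] turn -0.0 rows>= 2.3067775677098914 0.0003214215900022533 j [ 43.  22.  -8.  -0. -60. 153.]
well [252. 167.] [312. 203.] [0.594  0.2877 0.0274] [0.5941 0.2875]
rim 2748 [0.5945 0.286  0.0244] [0.5948 0.2855] tcp [0.5943 0.2857 0.1611] zmed 0.16426078752150403
```

View pics/w19_ov.png

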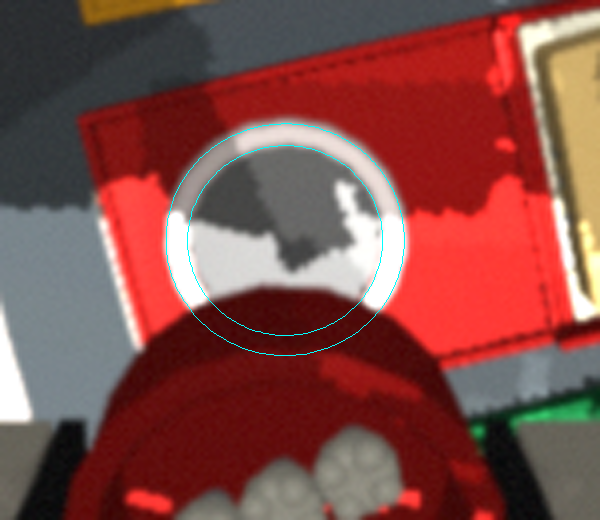

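View pics/w19.png

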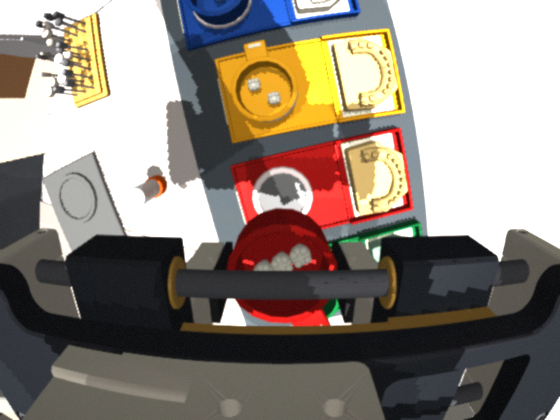

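{"op": "apply_moves", "data": {
  "deltas": [
    {"tx": -0.0007, "ty": 0.025, "tz": -0.0006, "turn": 0, "gripper": 0.04},
    {"tx": -0.0007, "ty": 0.06, "tz": -0.0006, "turn": 0, "gripper": 0.04},
    {"tx": -0.0007, "ty": 0.09, "tz": -0.0006, "turn": 0, "gripper": 0.04},
    {"tx": -0.0007, "ty": 0.107, "tz": -0.0006, "turn": 0, "gripper": 0.04},
    {"tx": -0.0007, "ty": 0.115, "tz": -0.0006, "turn": 0, "gripper": 0.04}
  ]
}}

```text
time_s: 25.1
tcp_pos: [0.593, 0.2856, 0.0446]
eef_rot: [-90.1, -0.1, -74.7]
contact_force: [-0.7, -0.5, -0.9]
gripper_width: 0.0522
```

{"op": "apply_moves", "data": {
  "deltas": [
    {"tx": 0, "ty": 0, "tz": 0, "turn": 0, "gripper": 0.04},
    {"tx": 0, "ty": 0, "tz": 0, "turn": 0, "gripper": 0.04},
    {"tx": 0, "ty": 0, "tz": 0, "turn": 0, "gripper": 0.04},
    {"tx": 0, "ty": 0, "tz": 0, "turn": 0, "gripper": 0.04}
  ]
}}

```text
time_s: 25.5
tcp_pos: [0.5947, 0.2874, 0.0474]
eef_rot: [-89.9, 0.0, -74.7]
contact_force: [-0.3, 0.3, -0.2]
gripper_width: 0.0517
```

```bash
python3 snap.py w20;python3 go.py .5937 .2862 .037 -74.7; python3 ov.py w20 .594 .2875
```

```text
25.5 [0.5947 0.2874 0.0474] [-8.989e+01  5.000e-02 -7.467e+01] [ 0.    0.31 -0.21 -0.03  0.02 -0.08]
t 25.55 pos [0.5946 0.2874 0.0471] rot [-8.991e+01  4.000e-02 -7.468e+01] F [-0.1 -0.9 -0.7] w 0.052
d tool [ 0.0009  0.0101 -0.0012] turn 0.0004 rows>= 0.20440324596168008 0.002656439538951789 j [ 43.  29. -14.   0. -47. 153.]
```

View pics/w20_ov.png

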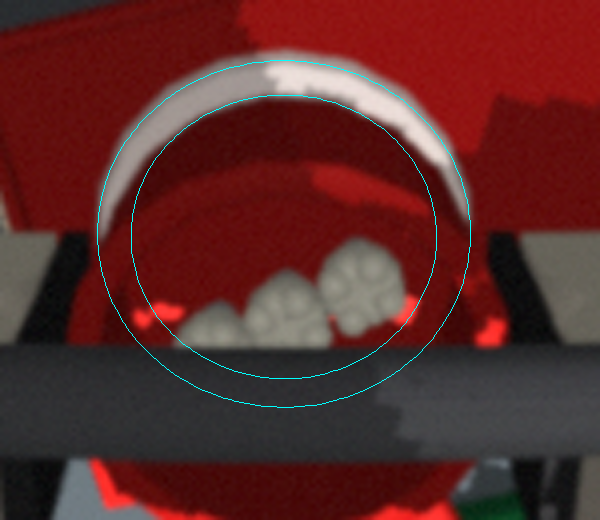

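{"op": "apply_moves", "data": {
  "deltas": [
    {"tx": 0, "ty": 0.002, "tz": -0.001, "turn": 0, "gripper": 0.04},
    {"tx": 0, "ty": 0.004, "tz": -0.001, "turn": 0, "gripper": 0.04},
    {"tx": 0, "ty": 0.006, "tz": -0.001, "turn": 0, "gripper": 0.04},
    {"tx": 0, "ty": 0.008, "tz": -0.001, "turn": 0, "gripper": 0.04},
    {"tx": 0, "ty": 0.0095, "tz": -0.001, "turn": 0, "gripper": 0.04}
  ]
}}

```text
time_s: 26.05
tcp_pos: [0.5932, 0.2867, 0.0374]
eef_rot: [-90.0, -0.0, -74.6]
contact_force: [-8.3, -2.0, 18.5]
gripper_width: 0.0518
```

```bash
python3 go.py .5937 .2862 .037 -74.7
```

```text
t 26.05 pos [0.5932 0.2867 0.0374] rot [-9.001e+01 -3.000e-02 -7.465e+01] F [-8.3 -2.  18.5] w 0.0518
d tool [0.0007 0.0004 0.0003] turn 0.0009 rows>= 0.016723405042385127 0.00616471218878861 j [ 43.  30. -15.   0. -46. 153.]
```

{"op": "apply_moves", "data": {
  "deltas": [
    {"tx": 0, "ty": -0.001, "tz": 0, "turn": 0, "gripper": 0.04},
    {"tx": 0, "ty": -0.001, "tz": 0, "turn": 0, "gripper": 0.04},
    {"tx": 0, "ty": -0.001, "tz": 0, "turn": 0, "gripper": 0.04}
  ]
}}

```text
time_s: 26.35
tcp_pos: [0.5933, 0.2868, 0.0375]
eef_rot: [-90.0, 0.0, -74.7]
contact_force: [0.0, -0.2, 1.1]
gripper_width: 0.0521
```

```bash
python3 go.py .5937 .2862 .037 -74.7;python3 snap.py w21; python3 ov.py w21 .594 .288
```

```text
t 26.35 pos [0.5933 0.2868 0.0375] rot [-90.     0.   -74.68] F [ 0.  -0.2  1.1] w 0.0521
d tool [0.0007 0.0005 0.0002] turn 0.0004 rows>= 0.017979857912955373 0.0028049631528921817 j [ 43.  30. -14.   0. -46. 153.]
26.35 [0.5933 0.2868 0.0375] [-90.     0.   -74.68] [-0.06  0.02  0.11 -0.01 -0.06  0.09]
```

View pics/w21_ov.png

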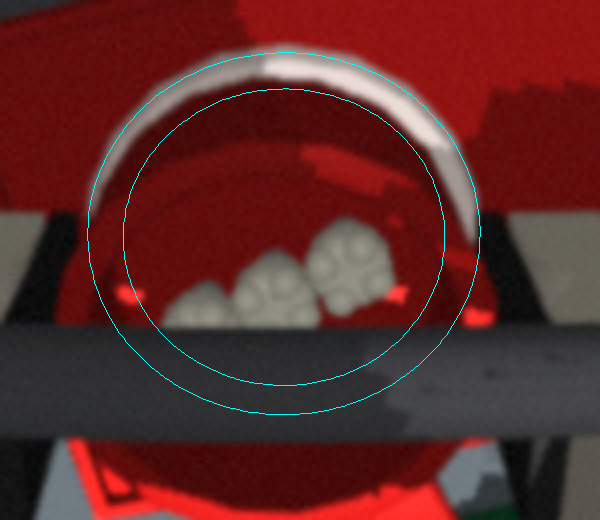

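Red is level and lightly resting in the well. Releasing.

{"op": "apply_moves", "data": {
  "deltas": [
    {"tx": 0, "ty": 0, "tz": 0, "turn": 0, "gripper": 0.054},
    {"tx": 0, "ty": 0, "tz": 0, "turn": 0, "gripper": 0.058},
    {"tx": 0, "ty": 0, "tz": 0, "turn": 0, "gripper": 0.065},
    {"tx": 0, "ty": 0, "tz": 0, "turn": 0, "gripper": 0.08},
    {"tx": 0, "ty": 0, "tz": 0, "turn": 0, "gripper": 0.08}
  ]
}}

```text
time_s: 26.9
tcp_pos: [0.5932, 0.2867, 0.0375]
eef_rot: [-90.0, -0.0, -74.7]
contact_force: [0.5, 0.1, 0.6]
gripper_width: 0.0754
```

{"op": "apply_moves", "data": {
  "deltas": [
    {"tx": 0, "ty": -0.01, "tz": 0, "turn": 0, "gripper": 0.08},
    {"tx": 0, "ty": -0.03, "tz": 0, "turn": 0, "gripper": 0.0876},
    {"tx": 0, "ty": -0.07, "tz": 0, "turn": 0, "gripper": 0.0876},
    {"tx": 0, "ty": -0.11, "tz": 0, "turn": 0, "gripper": 0.0876},
    {"tx": 0, "ty": -0.13, "tz": 0, "turn": 0, "gripper": 0.0876}
  ]
}}

```text
time_s: 27.4
tcp_pos: [0.5946, 0.2875, 0.1726]
eef_rot: [-89.7, 0.1, -74.6]
contact_force: [-0.1, -0.2, -0.7]
gripper_width: 0.0878
```

{"op": "apply_moves", "data": {
  "deltas": [
    {"tx": 0.02, "ty": -0.005, "tz": -0.02, "turn": 0, "gripper": 0.0876},
    {"tx": 0.04, "ty": -0.01, "tz": -0.05, "turn": 0, "gripper": 0.0876},
    {"tx": 0.045, "ty": -0.02, "tz": -0.06, "turn": 0, "gripper": 0.0876},
    {"tx": 0.045, "ty": -0.02, "tz": -0.06, "turn": 0, "gripper": 0.0876},
    {"tx": 0.045, "ty": -0.02, "tz": -0.06, "turn": 0, "gripper": 0.0876}
  ]
}}

```text
time_s: 27.9
tcp_pos: [0.5479, 0.2281, 0.1887]
eef_rot: [-89.9, 0.0, -74.7]
contact_force: [0.0, -0.7, -1.5]
gripper_width: 0.0872
```

```bash
python3 snap.py w22; python3 - <<'E'
from fit import *
from plant import capture
for c,a in dict(blue=(.4915,.4515),yellow=(.5545,.376),red=(.5935,.2865),green=(.6453,.2068)).items():
    try: print(c,rim('w22',c,a,.042))
    except Exception as e: print(c,e)
p,d=capture('side');cv2.imwrite('pics/s2.png',cv2.resize(np.clip(p[150:340,130:400,::-1]*1.4,0,255),(783,551)))
E
```

```text
27.9 [0.5479 0.2281 0.1887] [-8.988e+01  5.000e-02 -7.467e+01] [ 0.13  1.63  0.17 -0.12  0.3  -0.04]
blue Initial guess is outside of provided bounds
yellow (np.int64(853), np.float64(0.0407), array([0.5545, 0.3756, 0.0244]), array([0.5545, 0.3758]))
red (np.int64(846), np.float64(0.0408), array([0.5931, 0.2863, 0.0244]), array([0.5932, 0.2862]))
green (np.int64(484), np.float64(0.0407), array([0.6451, 0.2069, 0.0245]), array([0.6467, 0.2059]))fit.py:30: RuntimeWarning: Mean of empty slice.
  return q.sum(),X[:,2].mean().round(4),circ(X[:,:2]).round(4),circ(X[:,:2],.0262).round(4)
  ret = ret.dtype.type(ret / rcount)
fit.py:9: RuntimeWarning: Mean of empty slice.
  x0=X.mean(0) if x0 is None else np.asarray(x0)
  ret = um.true_divide(
[ WARN:0@8.173] global loadsave.cpp:1063 imwrite_ Unsupported depth image for selected encoder is fallbacked to CV_8U.
```

View pics/w22.png

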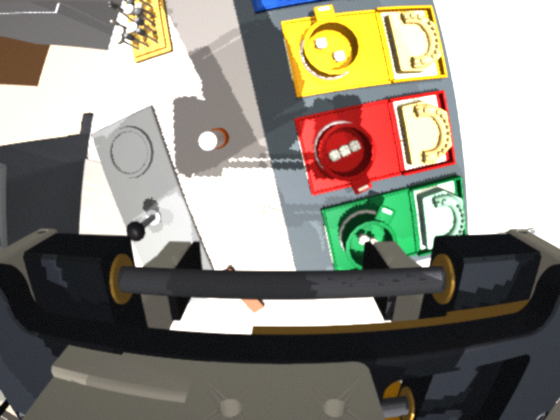

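View pics/s2.png

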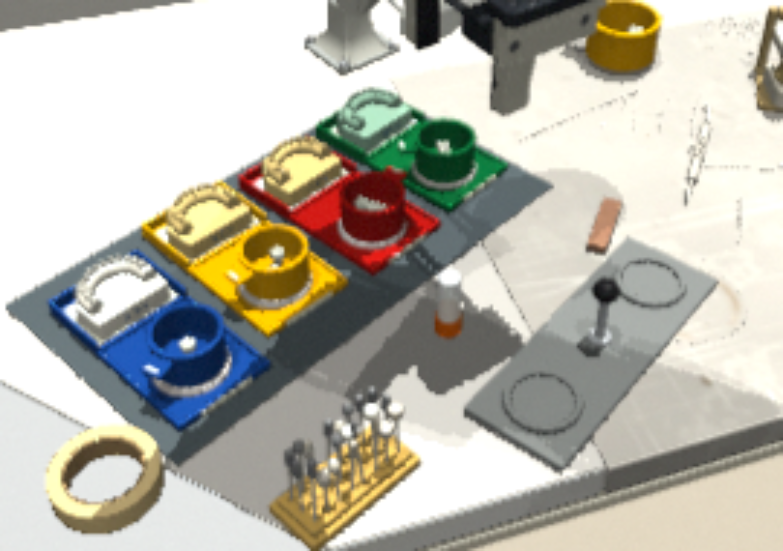

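```bash
python3 -c "
from plant import r
print(r.get_state()['qd'].round(2));print(r.close_job())"
```

```text
[ 0.12  0.71 -0.29 -0.13 -0.03  0.02]
the job is handed in; nothing more can be done
None
```

All four dishes are in the wells of the trays of their own colour, and I handed the job in at about 28 s of the 115 s allowed. The gripper was open and clear of everything, and the hand-in gave no verdict. I unstacked them in the order blue, green, yellow, red. For green, yellow and red the gripper was turned about 166–170°, so its camera side faced away from the fixed lamp boom beside the green tray.

- **Height:** the last rim readings were 40.7–40.9 mm on all four. The camera reads about 1.4 mm low, so that matches the 42 mm of a dish fully home.
- **Centring:** the fitted dish centres are within about 2 mm of the measured wells, against the 8 mm allowed. Well positions from different views disagreed by up to about 3 mm.
- **Blue:** it was out of view in the last close-up. Its figures come from readings a few seconds earlier, plus the final side picture.
- **Green:** its last fit was partly hidden by a finger, so the two methods differed by about 2 mm. The clear view just after release gave (0.645, 0.207).
- **Red:** it touched down with about 18 N. I eased that to about 1 N before letting go, and it stayed level.
- **Bystanders:** in the final side picture the vial and bur stand are upright where they stood. I did not measure their positions.

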